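# Put the beetroots on to boil

## Robot

A 7-joint arm with a two-finger parallel gripper is mounted at the origin on the work surface. World frame = base frame: x ahead of the robot, y to its left, z up, the work surface at z = 0. Lengths are in m, angles in degrees, forces in N, time in s.
With the tool pointing down it reaches from about 0.425 to 0.875 m from the base axis. Payload 4.7 kg.
Tool frame: the origin (TCP) lies at the centre of the arm's flange, where the gripper is bolted on; the fingertips stand 182 mm ahead of it and the grasp point (between the pads) lies 164 mm ahead of it (env.grip_depth is the distance from the TCP to the grasp point, in m); z points along the fingers, y is the line along which they close (so a half turn about z gives the same grasp; the last joint's range is limited). The gripper opens to 87 mm and grips with 3 to 60 N. Pads are 19 mm wide; open, the fingers measure 117 mm over their backs; the gripper's body (75 mm by 190 mm) begins 51 mm behind the grasp point.
Start: joints at [-62.447, 18.392, -4.016, 83.108, 1.295, 78.541, -3.26], TCP at [0.293, 0.58, 0.405] pointing down, gripper open.
Joint ranges: [-163.93, 163.93], [-17.29, 119.83], [-79.2, 71.16], [3.27, 140.29], [-89.18, 269.18], [5.43, 117.66], [-154.24, 154.24]. Speed limits (degrees/s): [147.25, 147.25, 180, 180, 180, 180, 180].

## Interface

Orientations are given as [roll, pitch, yaw] about the fixed x, y, z axes, in that order (R = Rz(yaw) Ry(pitch) Rx(roll)).
In Python, from cell import env gives the robot as it stands. The module is installed in compiled form; this text tells all that it offers.
- The arm moves only by the tool send_rows, never from a script. Its arguments are lists of equal length, an entry for each row: "xyz": the shift along the tool's x, y, z in m, a list of three; "rotation": the turn, a rotation vector about the tool's x, y, z in rad, a list of three; "jaw": the opening, from 0 (shut) to 1 (fully open). A call has 1 to 20 rows; each row shifts and turns the commanded pose from where the row before left it, along the tool's axes as they then stand; what a row does not reach is not made up. A row lasts 1/10 s, in which the tool goes at most 50 mm and 8.59 degrees, less where a joint would pass 70% of its speed; a pose out of reach is approached as far as the arm can. A call is refused whole if a number of a shift passes 0.05 or a number of a turn 0.15, either way. A call with a gripper value outside its range is refused whole. The fingers move at their own pace and stop on an object; "newtons" is the grip in N (left out, the last holds). Time passes only in rows, so rows that do not move let the fingers close. It gives the time, the measured TCP pose, the force, the opening and the grip force at its end, in the units of the state.
- env.get_obs(): the state, without advancing time (a new reading comes with each control period).
- env.read_camera(name): name is "scene" or "top"; returns a dict with "image" (480x640x3 uint8, blue, green, red), "fx", "fy", "cx", "cy" (pixels), "R" (3x3) and "t" (3): a world point X has camera coordinates R X + t. Camera axes: x right, y down, z forward; pixel columns grow to the right and rows downward; lengths in m; the calibration is good to about 2 mm. A picture is of the moment at which its call begins. There is no depth.
- env.sign_off(): hands the job in; it is judged then, once.
The state is a dict: "time_s": time; "qpos": joint angles; "joint_velocities": joint speeds; "effort": joint torques, N m; "tool_pos": TCP position; "tool_rot": TCP orientation; "force": force on the tool from outside, world axes, zero at the start; "wrist_torque": the same for the moment, N m; "grip_width": finger opening in m; "grasp_force": force on a finger pad.
Only numpy, scipy, OpenCV 4.12 (cv2) and the standard library are available. Lean on these libraries where they do the work, as an engineer would, in place of code of your own. Each camera call takes 0.05 s, during which the arm holds its last target. There are 200 camera calls.

## Task

Take the lid off the deep pot on the hob and lay it on the cork mat, then lower every beetroot on the worktop gently into the pot, setting each down on the bottom rather than dropping it. When all are in, put the lid back on, fully seated, with its strainer holes and orange tab over the pot's orange pouring lip, and then turn the pot's knob (the bar knob with the dial) clockwise until its pointer faces the orange mark. Leave the other things on the worktop where they are.

Things in the scene. Friction and masses are not known exactly. Their poses are not given: they have to be found in the camera images.
- pot: deep round stainless pot on the hob's left (+y) burner, immovable. 220 mm outside diameter, 115 high, wall 5, inner floor 6 mm above its underside. Origin: centre of its underside, z up. Its +x axis points to the orange pouring lip (50 mm wide, 17 mm out from the wall, just below the rim). Dark loop handles stick out 33 mm at its +y and -y sides, 82 mm up
- pot_spout (a point): point on the pot's rim at the orange pouring lip, 105 mm from the pot's axis, at rim height
- lid: loose stainless lid, 228 mm diameter, 0.4 kg. Origin: centre of the underside of its plug (198 mm diameter tapering to 188, 8 deep), which drops into the pot; seated, the origin is 107 mm above the pot's. Upright black bar handle along its x axis, 90 mm long, 14 thick, from 18 to 64 mm up: grip across the 14. On its +x edge: five dark strainer holes and an orange tab 50 mm wide
- lid_vent (a point): point on the lid above the plug's edge at the orange tab, 105 mm from the lid's axis on its +x side
- lid_grip (a point): on the lid's axis, on the bar handle 50 mm above the lid's origin (14 mm below the bar's top)
- mat: round cork mat, 210 mm in diameter, 8 mm thick, lying fixed on the worktop left of the pot. Origin: centre of its underside
- hob: black glass hob plate, 290 mm (its x) by 510 mm (its y), 6 mm high, fixed. Origin: centre of its underside. The pot stands on its left (+y) burner; at its right end are two controls: the nearer one (-x) is the pot's, a bar knob on a dial; the farther one is a plain fixed black knob, 42 mm high, for the other burner, of no use here
- knob (a joint): angle in rad of the pot burner's knob: 0 is off (pointer along the dial's +x axis), growing as it is turned clockwise seen from above; it goes to 2.6; at 1.5 the pointer faces the orange mark. Light friction (0.04 N m); it stays where it is left
- knob_axis (a point): on the knob's axis, 38 mm above the dial's underside (44 mm above the worktop), the height to grip at; does not turn with the knob. The knob's bar, gripped across its thickness, is 58 mm long, 14 thick, from 13 to 47 mm above the dial's underside; below it a round skirt of 60 mm diameter. The end with the white stripe is the pointer
- knob_pointer (a point): the pointer end of the knob's bar, on its top edge, 29 mm from the axis; turns with the knob
- dial: dark round dial plate of 112 mm diameter under the knob, fixed on the hob. Origin: centre of its underside on the knob's axis. Its +x axis is the off direction; small white ticks every 0.5 rad and one large orange mark 1.5 rad clockwise from off
- dial_mark (a point): the orange mark on the dial, 46 mm from the knob's axis
- beet0: dark red round beetroot: body 58 mm in diameter, 51 high, flat foot of 42 mm diameter; on top a pink stalk stub, a cylinder 16 mm in diameter from 50 to 86 mm above the foot, good to grip by (at 74 mm above the foot). About 0.17 kg. Origin: centre of the foot, z along the stalk. Stands on the worktop left of the hob; some beets may be absent
- beet1: dark red round beetroot: body 58 mm in diameter, 51 high, flat foot of 42 mm diameter; on top a pink stalk stub, a cylinder 16 mm in diameter from 50 to 86 mm above the foot, good to grip by (at 74 mm above the foot). About 0.17 kg. Origin: centre of the foot, z along the stalk. Stands on the worktop left of the hob; some beets may be absent
- beet2: dark red round beetroot: body 58 mm in diameter, 51 high, flat foot of 42 mm diameter; on top a pink stalk stub, a cylinder 16 mm in diameter from 50 to 86 mm above the foot, good to grip by (at 74 mm above the foot). About 0.17 kg. Origin: centre of the foot, z along the stalk. Stands on the worktop left of the hob; some beets may be absent
- beet3: dark red round beetroot: body 58 mm in diameter, 51 high, flat foot of 42 mm diameter; on top a pink stalk stub, a cylinder 16 mm in diameter from 50 to 86 mm above the foot, good to grip by (at 74 mm above the foot). About 0.17 kg. Origin: centre of the foot, z along the stalk. Stands on the worktop left of the hob; some beets may be absent
- beet4: dark red round beetroot: body 58 mm in diameter, 51 high, flat foot of 42 mm diameter; on top a pink stalk stub, a cylinder 16 mm in diameter from 50 to 86 mm above the foot, good to grip by (at 74 mm above the foot). About 0.17 kg. Origin: centre of the foot, z along the stalk. Stands on the worktop left of the hob; some beets may be absent
- salt: small glass salt jar, 38 mm across, 85 mm tall; bystander, to be left where it is. Origin: centre of its underside
- mill: dark wooden pepper mill, 56 mm across, 168 mm tall; bystander, to be left where it is. Origin: centre of its underside
- mug: blue mug, 82 mm across, 92 mm tall; bystander, to be left where it is. Origin: centre of its underside
- oil: green oil bottle, 64 mm across, 210 mm tall; bystander, to be left where it is. Origin: centre of its underside
- spice: amber spice jar with a red cap, 46 mm across, 100 mm tall; bystander, to be left where it is. Origin: centre of its underside
- timer: yellow kitchen timer, 55 x 70 x 35 mm; bystander, to be left where it is. Origin: centre of its underside
- spoon: wooden spoon, 260 mm long, lying in front of the hob; bystander, to be left where it is. Origin: middle of its underside

How it is judged (in metres and radians):
On the way, in this order (a step that is already met when the one before it is completed fails the run):
1. the lid lies on the cork mat, let go (horizontal distance between lid and mat below 0.07 m and height (world z) of lid below 0.03 m and contact force between the fingers and lid below 0.3 N), for 0.2 s.
2. all the beets present are in the pot, let go and at rest (horizontal distance between each of beet0, beet1, beet2, beet3, beet4 and pot below 0.09 m and z of beet0 in the frame of pot between -0.002 and 0.055 m and linear speed of each of beet0, beet1, beet2, beet3, beet4 below 0.05 m/s and contact force between the fingers and beet0 below 0.3 N and z of beet1 in the frame of pot between -0.002 and 0.055 m and contact force between the fingers and beet1 below 0.3 N and z of beet2 in the frame of pot between -0.002 and 0.055 m and contact force between the fingers and beet2 below 0.3 N and z of beet3 in the frame of pot between -0.002 and 0.055 m and contact force between the fingers and beet3 below 0.3 N and z of beet4 in the frame of pot between -0.002 and 0.055 m and contact force between the fingers and beet4 below 0.3 N), for 0.2 s.
3. the lid is seated on the pot with its orange tab over the pouring lip, let go (horizontal distance between lid_vent and pot_spout below 0.025 m and horizontal distance between lid and pot below 0.01 m and z of lid in the frame of pot below 0.111 m and angle between lid's own z axis and vertical below 0.04 rad and contact force between the fingers and lid below 0.3 N), for 0.2 s.
4. the knob's pointer faces the orange mark (value of joint knob between 1.36 and 1.64 rad), for 0.2 s.
At the end, for the whole second after the job is handed in: Every beet present rests in the pot; the lid is seated on the pot (centred within 10 mm, level, flange down on the rim within 4 mm) with its tab within 25 mm of the pouring lip; the knob stands within 0.14 rad of the orange mark; all let go and at rest (all of step 2 and all of step 3 and all of step 4 and velocity of joint knob below 0.05 rad/s and linear speed of lid below 0.03 m/s); the robot touches nothing.
It fails at once if a beet is let fall in the pot (let go and faster than 0.45 m/s while more than 6 mm above the pot's floor: a drop of about 2 cm) ((horizontal distance between beet0 and pot below 0.1 m and z of beet0 in the frame of pot between 0.012 and 0.12 m and linear speed of beet0 above 0.45 m/s and contact force between the fingers and beet0 below 0.3 N) or (horizontal distance between beet1 and pot below 0.1 m and z of beet1 in the frame of pot between 0.012 and 0.12 m and linear speed of beet1 above 0.45 m/s and contact force between the fingers and beet1 below 0.3 N) or (horizontal distance between beet2 and pot below 0.1 m and z of beet2 in the frame of pot between 0.012 and 0.12 m and linear speed of beet2 above 0.45 m/s and contact force between the fingers and beet2 below 0.3 N) or (horizontal distance between beet3 and pot below 0.1 m and z of beet3 in the frame of pot between 0.012 and 0.12 m and linear speed of beet3 above 0.45 m/s and contact force between the fingers and beet3 below 0.3 N) or (horizontal distance between beet4 and pot below 0.1 m and z of beet4 in the frame of pot between 0.012 and 0.12 m and linear speed of beet4 above 0.45 m/s and contact force between the fingers and beet4 below 0.3 N)).
It fails at once if a beet strikes or is pressed on the pot with more than 40 N (contact force between any of beet0, beet1, beet2, beet3, beet4 and pot above 40 N).
It fails at once if a bystander (salt, mill, mug, oil, spice, timer, spoon) is shifted more than 40 mm (distance of any of salt, mill, mug, oil, spice, timer, spoon from where it was at the start of the episode above 0.04 m).
Of beet0, beet1, beet2, beet3, beet4 only 3 to 5 are there at a start; the rules pass over those that are not, and their reading is None.
At some moment in a run one of beet0, beet1, beet2, beet3, beet4, lid may be knocked a few centimetres aside while the robot is not near it.
It also fails if it takes over 210 s, if anything falls off the work surface, if the arm or the gripper's body presses on something with over 40 N, if the wrist force passes 120 N, or if a joint passes its speed limit or range.

## Working session

There is one attempt and no reset: what is moved stays moved. The work goes in short steps, Python scripts to look and compute and a tool call to move; the robot and the scene stay as the last step left them, time stands still between calls to the robot, and variables do not carry over. Pictures are saved under pics/ and viewed, at most 14 in all, crops included, and the job is handed in when it is done.

Besides the shell and the picture viewer there is one more tool, called after ">>>" by a JSON object that holds its "op" and its "data". send_rows: Moves the arm, as the interface text tells. Its arguments: {"type":"object","properties":{"xyz":{"type":"array"},"rotation":{"type":"array"},"jaw":{"type":"array"},"newtons":{"type":"number"}},"required":["xyz","rotation","jaw"]}

```bash
mkdir -p pics
cat > h.py <<'E'
from cell import env
import numpy as np, cv2
from scipy.spatial.transform import Rotation as Ro
def cam(n): return env.read_camera(n)
def proj(c,X):
    p=c["R"]@np.asarray(X,float)+c["t"].ravel(); return np.array([c["fx"]*p[0]/p[2]+c["cx"],c["fy"]*p[1]/p[2]+c["cy"]])
def ray(c,uv):
    d=np.array([(uv[0]-c["cx"])/c["fx"],(uv[1]-c["cy"])/c["fy"],1]); R=np.array(c["R"])
    return -R.T@c["t"].ravel(), R.T@d
def at(c,uv,z):
    o,d=ray(c,uv); return o+d*(z-o[2])/d[2]
def tri(c1,p1,c2,p2):
    o1,d1=ray(c1,p1);o2,d2=ray(c2,p2)
    s=np.linalg.lstsq(np.c_[d1,-d2],o2-o1,rcond=None)[0]
    a=o1+s[0]*d1;b=o2+s[1]*d2
    return (a+b)/2,np.linalg.norm(a-b)
E
python3 - <<'E'
from h import *
np.set_printoptions(precision=4,suppress=True)
for n in("scene","top"):
    c=cam(n);cv2.imwrite(f"pics/{n}0.png",c["image"]);print(n,c["fx"],c["fy"],c["cx"],c["cy"],-np.array(c["R"]).T@np.ravel(c["t"]));print(np.array(c["R"]))
    import pickle;pickle.dump(c,open(f"{n}0.pkl","wb"))
print(env.get_obs(),env.grip_depth)
E
```

```text
scene 444.62131604060863 444.62131604060863 317.2387997673975 231.46085250530285 [ 1.1104 -0.0671  1.08  ]
[[ 0.1777  0.9841  0.0002]
 [ 0.8517 -0.1537 -0.501 ]
 [-0.493   0.0892 -0.8655]]
top 570.8358727647394 570.8358727647394 317.5133441963886 245.95874704732847 [0.3936 0.0194 1.807 ]
[[ 0.016  -0.9998 -0.0081]
 [-0.9963 -0.0153 -0.0847]
 [ 0.0846  0.0094 -0.9964]]
{'time_s': 0.1, 'qpos': array([-62.4463,  18.4355,  -4.015 ,  83.1693,   1.2949,  78.5423,
        -3.2603]), 'joint_velocities': array([ 0.0115, -0.1223, -0.0226,  0.0016,  0.0079, -0.0381, -0.0286]), 'effort': array([ -0.0001, -49.2573,  -0.4056, -31.3396,  -0.0642,   0.0395,
         0.0001]), 'tool_pos': array([0.2925, 0.5803, 0.4038]), 'tool_rot': array([-179.8981,    0.0057,  153.255 ]), 'force': array([-0.1683, -0.082 , -0.6894]), 'wrist_torque': array([ 0.0437,  0.0046, -0.0413]), 'grasp_force': 0.0, 'grip_width': 0.08704826779731371} 0.1635
```

View pics/top0.png

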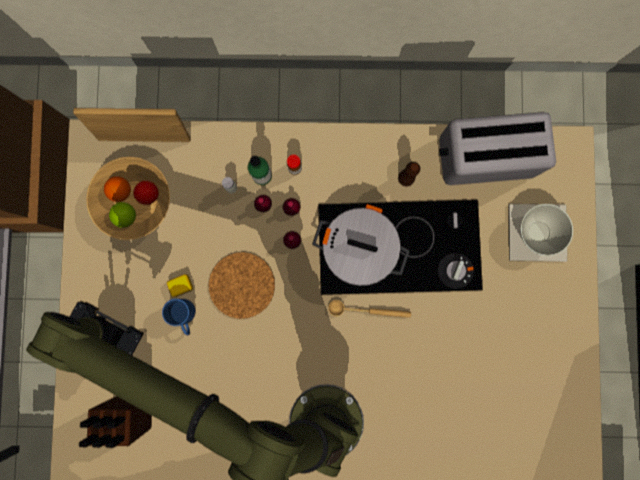

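View pics/scene0.png

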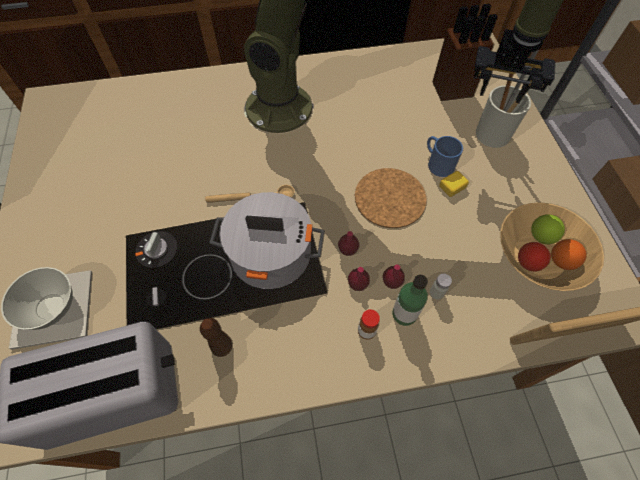

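The top view shows three beets at about (263,203), (291,206) and (292,239). The lid is centred near (361,246) with its tab at (327,236), and the pouring lip is at (373,209). The mat is at (241,285), and the knob at (458,269) has its mark at about (471,268). I'll zoom in to get exact pixels.

Run:
```python
import cv2,pickle,numpy as np
t=pickle.load(open("top0.pkl","rb"))["image"];s=pickle.load(open("scene0.pkl","rb"))["image"]
def crop(im,x,y,w,h,k):
    o=cv2.resize(im[y:y+h,x:x+w],None,fx=k,fy=k,interpolation=cv2.INTER_CUBIC)
    for u in range((x//10+1)*10,x+w,10):
        cv2.line(o,((u-x)*k,0),((u-x)*k,4 if u%50 else 14),(0,255,0),1)
    for v in range((y//10+1)*10,y+h,10):
        cv2.line(o,(0,(v-y)*k),(4 if v%50 else 14,(v-y)*k),(0,255,0),1)
    return o
cv2.imwrite("pics/tz.png",crop(t,240,180,200,120,4))
cv2.imwrite("pics/sz.png",crop(s,210,175,200,125,4))
a=crop(t,435,245,50,50,8);b=crop(s,125,225,50,50,8)
cv2.imwrite("pics/kz.png",np.hstack([a,b]))
def seg(im,lo,hi,name,amin=15):
    h=cv2.cvtColor(im,cv2.COLOR_BGR2HSV);m=cv2.inRange(h,lo,hi)
    n,_,st,ce=cv2.connectedComponentsWithStats(m)
    for i in range(1,n):
        if st[i,4]>=amin: print(name,st[i],ce[i].round(1))
for im,n in((t,"top"),(s,"scene")):
    seg(im,(5,170,120),(14,255,255),n+" orange",8)
```

```text
top orange [103 178  20  24 290] [112.1 187.4]
top orange [366 205  16   8  59] [373.7 208.1]
top orange [323 228   8  16  65] [326.2 235.8]
top orange [231 263   6   6  12] [234.1 265.3]
top orange [468 267   5   4  16] [469.9 268.3]
top orange [242 270   5   4   8] [244.1 271.5]
top orange [217 297   7   4  11] [220.5 298.4]
top orange [239 314   4   4   8] [240.5 314.9]
scene orange [306 225   6  17  81] [308.4 232.6]
scene orange [560 239  26  28 512] [573.1 253.4]
scene orange [135 251   8   5  23] [138.6 253.2]
scene orange [247 270  20   9 126] [256.5 274.2]
```

View pics/tz.png

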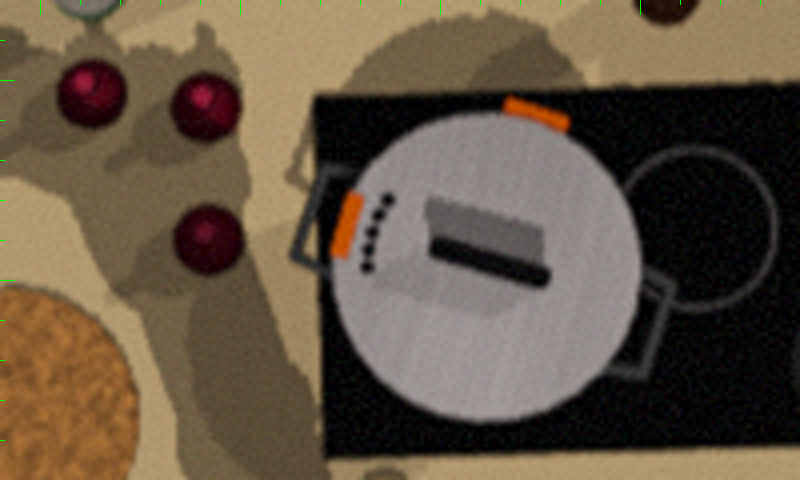

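View pics/sz.png

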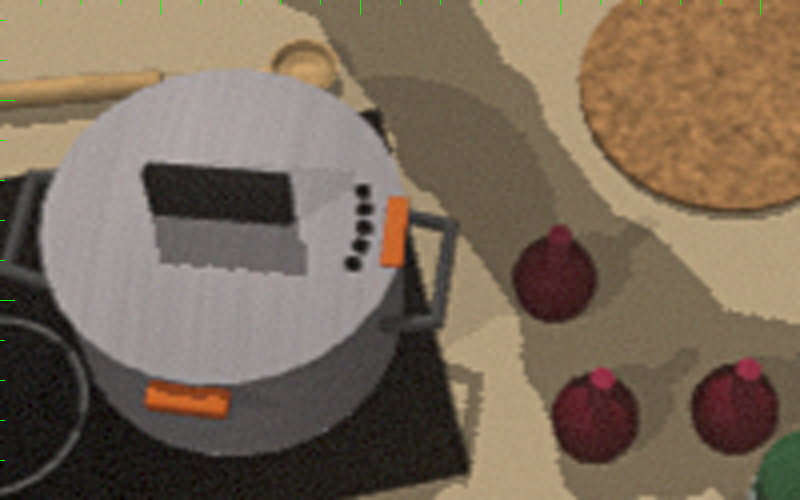

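View pics/kz.png

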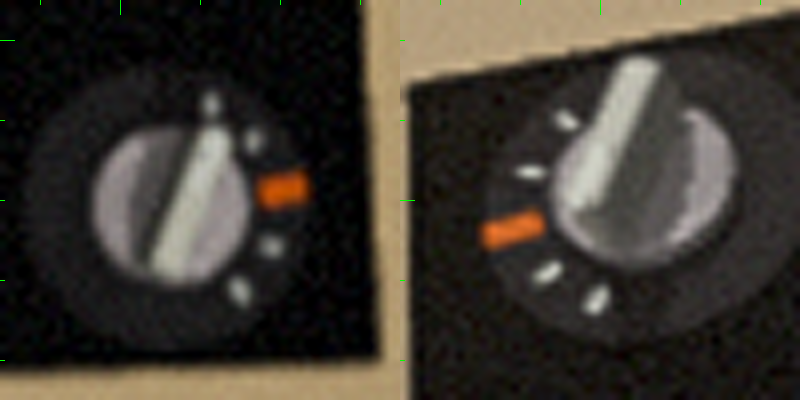

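The zooms give these pixels:
- **Beet bodies, top view:** (262.9,203.1), (291.4,206.4) and (292.1,239.6).
- **Beet stalks, scene view:** (396.9,267.1), (360.1,269.4) and (349.9,233.9), in the same order.
- **Lid bar, top view:** (347,243) to (377,250).
- **Knob, top view:** the pointer is at the upper end of the bar, and the orange mark is clockwise from it.

Next I'll triangulate these.

```bash
cat > m.py <<'E'
from h import *
import pickle
np.set_printoptions(precision=4,suppress=True)
T=pickle.load(open("top0.pkl","rb"));S=pickle.load(open("scene0.pkl","rb"))
def c4(x,y,p,k=4): return ((p[0]+.5)/k-.5+x,(p[1]+.5)/k-.5+y)
t=lambda *p:c4(240,180,p); s=lambda *p:c4(210,175,p)
for n,a,b,g in(("A",(91,93),(735,408),(748,364)),("B",(206,106),(596,418),(601,375)),("C",(209,239),(555,280),(560,232))):
    P,e=tri(T,t(*a),S,s(*b)); print("beet",n,P,e,"stalk top ray z.086:",at(S,s(*g),.082),"top z.026",at(T,t(*a),.026))
print("lid disc centre z.123",at(T,t(487,267),.123),"scene",at(S,s(225,226),.123))
for n,a,b in(("tab",(347,226),(396,231)),("lip",(537,114),(188,400)),("hole1",(388,200),(363,190)),("hole5",(367,267),(353,264))):
    print(n,tri(T,t(*a),S,s(*b)))
# bar top: top view bar ends vs scene top edge ends (left in top = +y end)
print("bar +y",tri(T,t(430,252),S,s(293,174)),"bar -y",tri(T,t(549,280),S,s(144,165)))
kt=lambda *p:c4(435,245,p,8); ks=lambda x,y:c4(125,225,(x-400,y),8)
for n,a,b in(("knob pt",(215,135),(585,195)),("knob tail",(168,268),(640,68)),("mark",(283,190),(513,230))):
    print(n,tri(T,kt(*a),S,ks(*b)))
print("skirt/dial top",at(T,kt(170,205),.02),at(T,kt(165,210),.01))
h=cv2.cvtColor(T["image"],cv2.COLOR_BGR2HSV);m=cv2.inRange(h,(5,110,60),(20,255,255));m[:240]=0;m[:,:200]=0;m[:,285:]=0
(c,r)=cv2.minEnclosingCircle(np.argwhere(cv2.morphologyEx(m,cv2.MORPH_OPEN,np.ones((3,3))))[:,::-1].astype(np.float32));print("mat",c,r,at(T,c,.008),r*2*1.8/570)
m2=cv2.morphologyEx(m,cv2.MORPH_CLOSE,np.ones((7,7)));M=cv2.moments(m2,True);print(at(T,(M["m10"]/M["m00"],M["m01"]/M["m00"]),.008))
E
python3 m.py
```

```text
beet A [0.6783 0.2117 0.0266] 0.001056609786681636 stalk top ray z.086: [0.6734 0.2123 0.082 ] top z.026 [0.6785 0.2123 0.026 ]
beet B [0.6693 0.1212 0.0272] 0.00021164071254238705 stalk top ray z.086: [0.6646 0.1208 0.082 ] top z.026 [0.6695 0.1214 0.026 ]
beet C [0.5645 0.117  0.0244] 3.813688473765358e-06 stalk top ray z.086: [0.5603 0.1177 0.082 ] top z.026 [0.5643 0.117  0.026 ]
lid disc centre z.123 [ 0.5373 -0.0945  0.123 ] scene [ 0.5417 -0.094   0.123 ]
tab (array([0.5659, 0.0097, 0.1262]), np.float64(0.0002236641212549136))
lip (array([ 0.6529, -0.1306,  0.1176]), np.float64(0.0008958897473941565))
hole1 (array([ 0.5777, -0.0146,  0.2009]), np.float64(0.008386456819237307))
hole5 (array([ 0.5418, -0.0115,  0.0484]), np.float64(0.009448711681673069))
bar +y (array([ 0.5432, -0.0491,  0.1739]), np.float64(0.0018616473222453657)) bar -y (array([ 0.524 , -0.1351,  0.1782]), np.float64(5.10012065596873e-05))
knob pt (array([ 0.5013, -0.4051,  0.0572]), np.float64(0.001024163574946344))
knob tail (array([ 0.4505, -0.3897,  0.0485]), np.float64(0.00037247182469890506))
mark (array([ 0.483 , -0.4435,  0.011 ]), np.float64(0.00022624856809097115))
skirt/dial top [ 0.476 -0.397  0.02 ] [ 0.4744 -0.3973  0.01  ]
mat (241.2198944091797, 285.06512451171875) 34.07225036621094 [0.4191 0.2746 0.008 ] 0.21519316020764803
[0.4167 0.2717 0.008 ]
```

```bash
cat > g.py <<'E'
import sys
from h import *
np.set_printoptions(precision=4,suppress=True)
# usage: g.py x y z(grasp point) [yaw]  -> rotation first, then shift in the turned tool frame
def go(x,y,z,yaw=None):
    o=env.get_obs(); p=o["tool_pos"]; R=Ro.from_euler("xyz",o["tool_rot"],degrees=True)
    if yaw is not None:
        R2=Ro.from_euler("xyz",[180,0,yaw],degrees=True); print("rotvec",(R.inv()*R2).as_rotvec().round(3)); R=R2
    d=np.array([x,y,z])-(p+R.apply([0,0,env.grip_depth])); print("dw",d,"tool",R.inv().apply(d).round(4),"len",np.linalg.norm(d).round(3))
if __name__=="__main__": go(*map(float,sys.argv[1:]))
E
python3 g.py 0.5345 -0.0925 0.26 76
```

```text
rotvec [-0.001  0.001  1.348]
dw [ 0.242  -0.6728  0.0197] tool [-0.5942  0.3976 -0.0197] len 0.715
```

>>> {"op": "send_rows", "data": {"xyz": [[0,0,-0.006],[0,0,-0.006],[0,0,-0.006],[0,0,-0.006],[0,0,-0.006],[0,0,-0.006],[0,0,-0.006],[0,0,-0.006],[0,0,-0.006]], "rotation": [[0,0,0.15],[0,0,0.15],[0,0,0.15],[0,0,0.15],[0,0,0.15],[0,0,0.15],[0,0,0.15],[0,0,0.15],[0,0,0.15]], "jaw": [1,1,1,1,1,1,1,1,1]}}

```text
time_s: 1.0
tool_pos: [0.2924, 0.5804, 0.4584]
tool_rot: [-180.0, 0.1, 75.6]
force: [-0.2, -0.7, -0.7]
grip_width: 0.0872
grasp_force: 0.0
```

```bash
python3 g.py 0.5345 -0.0925 0.26 76
```

```text
rotvec [-0.     0.001 -0.008]
dw [ 0.2421 -0.6729 -0.0349] tool [-0.5943  0.3977  0.0349] len 0.716
```

>>> {"op": "send_rows", "data": {"xyz": [[-0.033,0.0221,0.002],[-0.033,0.0221,0.002],[-0.033,0.0221,0.002],[-0.033,0.0221,0.002],[-0.033,0.0221,0.002],[-0.033,0.0221,0.002],[-0.033,0.0221,0.002],[-0.033,0.0221,0.002],[-0.033,0.0221,0.002],[-0.033,0.0221,0.002],[-0.033,0.0221,0.002],[-0.033,0.0221,0.002],[-0.033,0.0221,0.002],[-0.033,0.0221,0.002],[-0.033,0.0221,0.002],[-0.033,0.0221,0.002],[-0.033,0.0221,0.002],[-0.033,0.0221,0.001]], "rotation": [[0,0,0],[0,0,0],[0,0,0],[0,0,0],[0,0,0],[0,0,0],[0,0,0],[0,0,0],[0,0,0],[0,0,0],[0,0,0],[0,0,0],[0,0,0],[0,0,0],[0,0,0],[0,0,0],[0,0,0],[0,0,0]], "jaw": [1,1,1,1,1,1,1,1,1,1,1,1,1,1,1,1,1,1]}}

```text
time_s: 2.8
tool_pos: [0.5338, -0.094, 0.4234]
tool_rot: [-180.0, -0.0, 75.9]
force: [0.6, 0.1, 0.7]
grip_width: 0.087
grasp_force: 0.0
```

```bash
python3 g.py 0.5345 -0.0925 0.163 76; python3 -c "
from h import *
print(env.get_obs()['qpos'])
for n in('scene','top'): cv2.imwrite('pics/%s1.png'%n,cam(n)['image'])
a=cv2.imread('pics/scene1.png')[130:330,180:450];cv2.imwrite('pics/s1z.png',cv2.resize(a,None,fx=2.9,fy=2.9,interpolation=cv2.INTER_CUBIC))
"
```

```text
rotvec [-0.    -0.    -0.001]
dw [ 0.0007  0.0015 -0.0969] tool [0.0016 0.0004 0.0969] len 0.097
[-33.0960648    4.93581369  43.07306853  98.36310859  -3.46656793
  78.0626344   -3.48232554]
```

View pics/s1z.png

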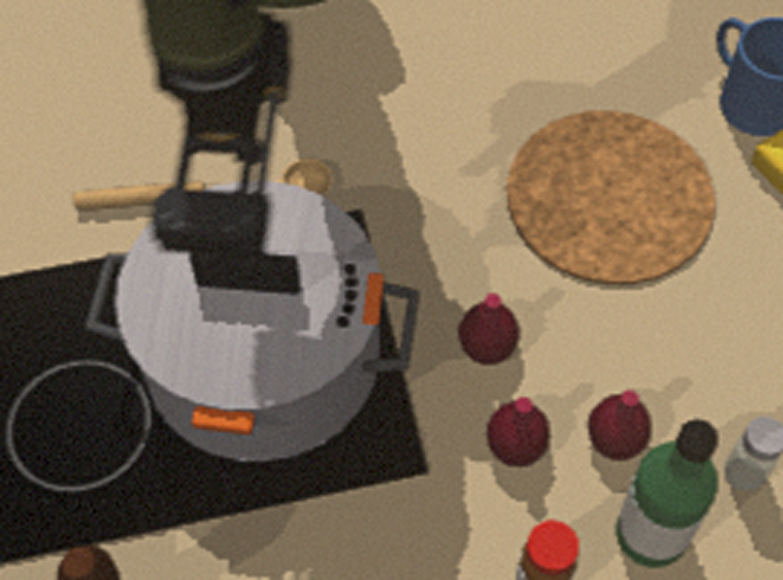

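The open gripper hovers above the bar (around (245,265) in this crop), lined up with it. I'll descend and grip.

>>> {"op": "send_rows", "data": {"xyz": [[0.0008,0.0002,0.014],[0.0008,0.0002,0.014],[0,0,0.014],[0,0,0.014],[0,0,0.014],[0,0,0.014],[0,0,0.013],[0,0,0],[0,0,0],[0,0,0],[0,0,0],[0,0,0],[0,0,0],[0,0,0],[0,0,0],[0,0,0],[0,0,0]], "rotation": [[0,0,0],[0,0,0],[0,0,0],[0,0,0],[0,0,0],[0,0,0],[0,0,0],[0,0,0],[0,0,0],[0,0,0],[0,0,0],[0,0,0],[0,0,0],[0,0,0],[0,0,0],[0,0,0],[0,0,0]], "jaw": [1,1,1,1,1,1,1,1,0.5,0.3,0,0,0,0,0,0,0], "newtons": 40}}

```text
time_s: 4.6
tool_pos: [0.5345, -0.0911, 0.3268]
tool_rot: [180.0, -0.0, 75.9]
force: [0.8, 0.7, -0.6]
grip_width: 0.0228
grasp_force: 0.0
```

```bash
python3 g.py 0.534 -0.0935 0.163 76; python3 -c "
from h import *
print(env.get_obs()['qpos'],env.get_obs()['wrist_torque'])"
```

```text
rotvec [ 0.    -0.    -0.002]
dw [-0.0005 -0.0024 -0.0003] tool [-0.0025  0.0001  0.0003] len 0.002
[-31.76426261   9.82382508  42.72077495 105.66226287  -7.21327145
  67.24858548  -0.75429497] [-0.10268606  0.0495924   0.02202556]
```

Still closing, so I'll hold a little longer and then lift by 2 cm.

>>> {"op": "send_rows", "data": {"xyz": [[0,0,0],[0,0,0],[0,0,0],[0,0,0],[0,0,0],[0,0,0],[0,0,-0.004],[0,0,-0.008],[0,0,-0.008]], "rotation": [[0,0,0],[0,0,0],[0,0,0],[0,0,0],[0,0,0],[0,0,0],[0,0,0],[0,0,0],[0,0,0]], "jaw": [0,0,0,0,0,0,0,0,0]}}

```text
time_s: 5.5
tool_pos: [0.5341, -0.091, 0.3469]
tool_rot: [-179.9, 0.0, 75.9]
force: [-0.1, 0.6, -3.6]
grip_width: 0.0137
grasp_force: 39.9
```

>>> {"op": "send_rows", "data": {"xyz": [[0,0,-0.012],[0,0,-0.016],[0,0,-0.016],[0,0,-0.016],[0,0,-0.016],[0,0,0]], "rotation": [[0,0,0],[0,0,0],[0,0,0],[0,0,0],[0,0,0],[0,0,0]], "jaw": [0,0,0,0,0,0]}}

```text
time_s: 6.1
tool_pos: [0.5351, -0.0915, 0.4258]
tool_rot: [179.7, -0.1, 75.9]
force: [0.1, -0.9, -4.2]
grip_width: 0.0138
grasp_force: 39.9
```

```bash
python3 g.py 0.418 0.273 0.258
python3 - <<'E'
from h import *
import pickle
np.set_printoptions(precision=4,suppress=True)
c={}
for n in('scene','top'):
    c[n]=cam(n); cv2.imwrite('pics/%s2.png'%n,c[n]['image']); pickle.dump(c[n],open(n+'2.pkl','wb'))
a=c['top']['image'][190:300,310:420];b=c['scene']['image'][170:290,200:340]
cv2.imwrite('pics/z2.png',np.hstack([cv2.resize(a,(400,400)),cv2.resize(b,(400,400))]))
E
```

```text
dw [-0.1179  0.3644 -0.0043] tool [ 0.3247 -0.2032  0.0039] len 0.383
```

View pics/z2.png

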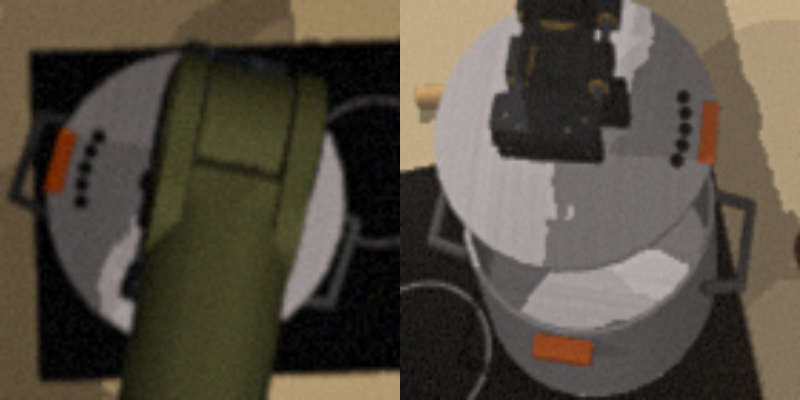

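The lid is level in the gripper and clear of the pot, with its tab at (60,160) in the top crop. I'll carry it to the mat.

>>> {"op": "send_rows", "data": {"xyz": [[0.01,-0.006,0],[0.02,-0.0125,0],[0.025,-0.0156,0],[0.025,-0.0156,0],[0.025,-0.0156,0],[0.025,-0.0156,0],[0.025,-0.0156,0],[0.025,-0.0156,0],[0.025,-0.0156,0],[0.025,-0.0156,0],[0.025,-0.0156,0],[0.025,-0.0156,0],[0.025,-0.0156,0],[0.0197,-0.0131,0.004],[0,0,0],[0,0,0]], "rotation": [[0,0,0],[0,0,0],[0,0,0],[0,0,0],[0,0,0],[0,0,0],[0,0,0],[0,0,0],[0,0,0],[0,0,0],[0,0,0],[0,0,0],[0,0,0],[0,0,0],[0,0,0],[0,0,0]], "jaw": [0,0,0,0,0,0,0,0,0,0,0,0,0,0,0,0]}}

```text
time_s: 7.8
tool_pos: [0.4155, 0.274, 0.4177]
tool_rot: [-180.0, 0.1, 76.0]
force: [-0.7, -1.0, -4.0]
grip_width: 0.0138
grasp_force: 39.9
```

```bash
python3 g.py 0.418 0.273 0.064
python3 - <<'E'
from h import *
print(env.get_obs()['qpos'])
E
```

```text
dw [ 0.0028 -0.0006 -0.1902] tool [0.0005 0.003  0.1902] len 0.19
[-55.82117197  -1.07609071  19.19359029 103.73837916   0.41443646
  77.41635768 -50.69536962]
```

>>> {"op": "send_rows", "data": {"xyz": [[0,0.002,0.01],[0,0.001,0.02],[0,0,0.02],[0,0,0.02],[0,0,0.02],[0,0,0.02],[0,0,0.02],[0,0,0.02],[0,0,0.02],[0,0,0.01],[0,0,0.008],[0,0,0.003],[0,0,0.003],[0,0,0]], "rotation": [[0,0,0],[0,0,0],[0,0,0],[0,0,0],[0,0,0],[0,0,0],[0,0,0],[0,0,0],[0,0,0],[0,0,0],[0,0,0],[0,0,0],[0,0,0],[0,0,0]], "jaw": [0,0,0,0,0,0,0,0,0,0,0,0,0,0]}}

```text
time_s: 9.2
tool_pos: [0.4196, 0.2727, 0.2251]
tool_rot: [180.0, -0.0, 75.9]
force: [-1.0, 0.7, -3.3]
grip_width: 0.0135
grasp_force: 39.9
```

>>> {"op": "send_rows", "data": {"xyz": [[0,0,0.0015],[0,0,0.001],[0,0,0.001],[0,0,0]], "rotation": [[0,0,0],[0,0,0],[0,0,0],[0,0,0]], "jaw": [0,0,0,0]}}

```text
time_s: 9.6
tool_pos: [0.4195, 0.2727, 0.2218]
tool_rot: [180.0, -0.0, 75.9]
force: [-1.2, -1.4, -0.3]
grip_width: 0.0138
grasp_force: 39.9
```

Force dropped from -4 N to 0, so the mat carries the lid. I'll open and rise.

>>> {"op": "send_rows", "data": {"xyz": [[0,0,0],[0,0,0],[0,0,0],[0,0,0],[0,0,0],[0,0,-0.01],[0,0,-0.02],[0,0,-0.02],[0,0,-0.03],[0,0,-0.03],[0,0,-0.03],[0,0,-0.03],[0,0,-0.03],[0,0,0]], "rotation": [[0,0,0],[0,0,0],[0,0,0],[0,0,0],[0,0,0],[0,0,0],[0,0,0],[0,0,0],[0,0,0],[0,0,0],[0,0,0],[0,0,0],[0,0,0],[0,0,0]], "jaw": [0.7,0.7,0.7,0.7,0.7,0.7,0.7,0.7,0.7,0.7,0.7,0.7,0.7,0.7]}}

```text
time_s: 11.0
tool_pos: [0.4204, 0.2728, 0.4266]
tool_rot: [179.7, -0.4, 75.9]
force: [0.1, 0.0, -0.1]
grip_width: 0.0609
grasp_force: 0.0
```

```bash
python3 g.py 0.563 0.118 0.20 76
python3 - <<'E'
from h import *
import pickle
c={}
for n in('scene','top'):
    c[n]=cam(n); pickle.dump(c[n],open(n+'3.pkl','wb'))
a=c['top']['image'][150:350,150:420];cv2.imwrite('pics/t3.png',cv2.resize(a,None,fx=2.9,fy=2.9))
a=c['scene']['image'][130:330,180:450];cv2.imwrite('pics/s3.png',cv2.resize(a,None,fx=2.9,fy=2.9))
E
```

```text
rotvec [ 0.005 -0.008 -0.002]
dw [ 0.1426 -0.1548 -0.0631] tool [-0.1157  0.1758  0.0631] len 0.22
```

View pics/s3.png

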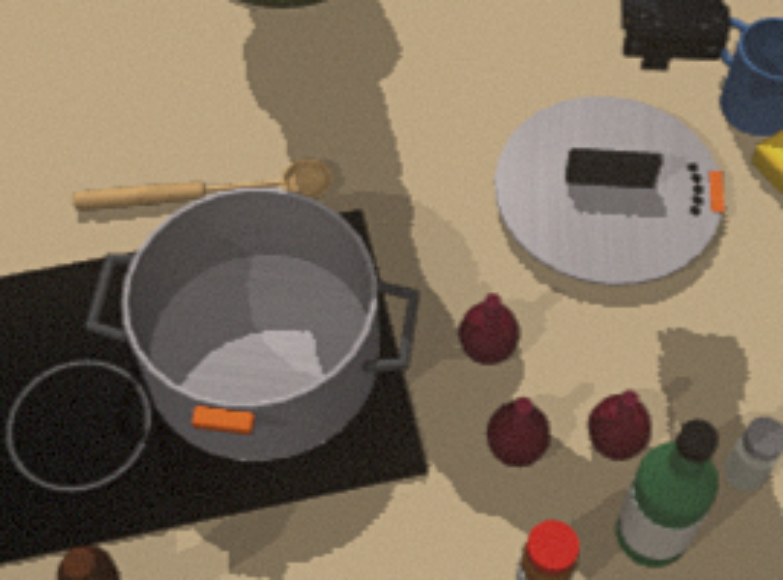

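The lid sits on the mat at (610,190) in this crop. The pot is open, with its rim ellipse spanning columns 122–381 and rows 187–407. All three beets are unmoved.

Run:
```python
from h import *
import pickle
from scipy.optimize import least_squares
np.set_printoptions(precision=4,suppress=True)
S=pickle.load(open("scene3.pkl","rb"))
f=lambda p:((p[0]+.5)/2.9-.5+180,(p[1]+.5)/2.9-.5+130)
P=np.array([at(S,f(p),.121)[:2] for p in((122,297),(381,292),(250,187),(252,408))])
print(P);r=least_squares(lambda q:np.hypot(*(P-q[:2]).T)-q[2],[.54,-.09,.11]).x;print("pot",r)
L=at(S,f((223,412)),.117);print("lip",L,"yaw",np.degrees(np.arctan2(L[1]-r[1],L[0]-r[0])))
P=np.array([at(S,f(p),.018)[:2] for p in((496,190),(725,190),(608,97),(615,282))])
print("lid",least_squares(lambda q:np.hypot(*(P-q[:2]).T)-q[2],[.4,.27,.11]).x)
t=at(S,f((717,192)),.021);print("tab",t)
for p,n in(((604,150),'a'),((621,166),'b')):print(at(S,f(p),.072))
a,b=at(S,f((568,150)),.072),at(S,f((661,155)),.072);print("bar ends",a,b,np.degrees(np.arctan2(*(b-a)[1::-1])))
m=at(S,f((235,478)),0.06)
for n,p in(("oilcap",(697,438)),):print(n,at(S,f(p),.2))
print("spicecap",at(S,f((552,538)),.1))
```

```text
[[ 0.5237 -0.2026]
 [ 0.5583  0.0171]
 [ 0.4292 -0.0806]
 [ 0.6478 -0.1055]]
pot [ 0.5386 -0.0923  0.1106]
lip [ 0.6452 -0.1295  0.117 ] yaw -19.19745749000356
lid [0.4181 0.2729 0.1135]
tab [0.4467 0.3746 0.021 ]
[0.4119 0.2606 0.072 ]
[0.4332 0.2718 0.072 ]
bar ends [0.4058 0.2264 0.072 ] [0.4275 0.3131 0.072 ] 75.95622219803758
oilcap [0.7687 0.2193 0.2   ]
spicecap [0.7924 0.1137 0.1   ]
```

>>> {"op": "send_rows", "data": {"xyz": [[0,0,0],[0,0,0],[0,0,0],[0,0,0],[0,0,0],[0,0,0],[0,0,0],[0,0,0],[0,0,0],[0,0,0],[0,0,0],[-0.0254,-0.0161,0.009],[-0.0254,-0.0161,0.009],[-0.0254,-0.0161,0.009],[-0.0254,-0.0161,0.009],[-0.0254,-0.0161,0.009],[-0.0254,-0.0161,0.009],[-0.0254,-0.0161,0.009],[0,0,0],[0,0,0]], "rotation": [[0,0,-0.141],[0,0,-0.141],[0,0,-0.141],[0,0,-0.141],[0,0,-0.141],[0,0,-0.141],[0,0,-0.141],[0,0,-0.141],[0,0,-0.141],[0,0,-0.141],[0,0,-0.141],[0,0,0],[0,0,0],[0,0,0],[0,0,0],[0,0,0],[0,0,0],[0,0,0],[0,0,0],[0,0,0]], "jaw": [0.7,0.7,0.7,0.7,0.7,0.7,0.7,0.7,0.7,0.7,0.7,0.7,0.7,0.7,0.7,0.7,0.7,0.7,0.7,0.7]}}

```text
time_s: 13.1
tool_pos: [0.561, 0.1166, 0.3568]
tool_rot: [-179.9, -0.1, 164.7]
force: [-0.5, 1.1, 0.5]
grip_width: 0.0608
grasp_force: 0.0
```

```bash
cat > b.py <<'E'
# re-measure beets from both cameras (dark red body blobs)
from h import *
np.set_printoptions(precision=4,suppress=True)
c={n:cam(n) for n in("top","scene")}
def blobs(im):
    h=cv2.cvtColor(im,cv2.COLOR_BGR2HSV); m=cv2.inRange(h,(165,120,25),(180,255,255))|cv2.inRange(h,(0,150,25),(3,255,110))
    m=cv2.morphologyEx(m,cv2.MORPH_OPEN,np.ones((3,3)))
    n,_,st,ce=cv2.connectedComponentsWithStats(m); return [ce[i] for i in range(1,n) if st[i,4]>90]
tb,sb=blobs(c["top"]["image"]),blobs(c["scene"]["image"])
for p in tb:
    for q in sb:
        P,e=tri(c["top"],p,c["scene"],q)
        if e<.006 and -.01<P[2]<.06: print("beet",P,round(e,4))
print("top@.03",[at(c["top"],p,.028)[:2].round(3) for p in tb],"scene@.03",[at(c["scene"],p,.033)[:2].round(3) for p in sb])
E
python3 b.py; python3 g.py 0.563 0.1175 0.076 165; python3 -c "
from h import *
print(env.get_obs()['qpos'])"
```

```text
top@.03 [] scene@.03 [array([0.559, 0.115]), array([0.66 , 0.125])]
rotvec [-0.    -0.002 -0.003]
dw [ 0.0024 -0.0008 -0.1182] tool [-0.0025 -0.0001  0.1182] len 0.118
[-42.32129275  11.45771544  31.57996571  99.05446368  -6.34275416
  71.33533101  65.64712241]
```

>>> {"op": "send_rows", "data": {"xyz": [[-0.002,0,0.015],[0,0,0.02],[0,0,0.02],[0,0,0.02],[0,0,0.02],[0,0,0.015],[0,0,0.008],[0,0,0],[0,0,0],[0,0,0],[0,0,0],[0,0,0],[0,0,0],[0,0,0],[0,0,0],[0,0,0],[0,0,0],[0,0,-0.004],[0,0,-0.008],[0,0,0]], "rotation": [[0,0,0],[0,0,0],[0,0,0],[0,0,0],[0,0,0],[0,0,0],[0,0,0],[0,0,0],[0,0,0],[0,0,0],[0,0,0],[0,0,0],[0,0,0],[0,0,0],[0,0,0],[0,0,0],[0,0,0],[0,0,0],[0,0,0],[0,0,0]], "jaw": [0.7,0.7,0.7,0.7,0.7,0.7,0.7,0.7,0,0,0,0,0,0,0,0,0,0,0,0], "newtons": 25}}

```text
time_s: 15.2
tool_pos: [0.5638, 0.1168, 0.2536]
tool_rot: [179.9, 0.1, 164.8]
force: [0.8, 0.9, -1.4]
grip_width: 0.0149
grasp_force: 25.0
```

```bash
python3 g.py 0.563 0.1175 0.24 165;  python3 g.py 0.588 -0.106 0.24 165; python3 g.py 0.588 -0.106 0.088 165
```

```text
rotvec [ 0.001  0.002 -0.004]
dw [-0.0008  0.0007  0.1499] tool [ 0.001   0.0005 -0.1499] len 0.15
rotvec [ 0.001  0.002 -0.004]
dw [ 0.0242 -0.2228  0.1499] tool [-0.081  -0.2089 -0.1499] len 0.27
rotvec [ 0.001  0.002 -0.004]
dw [ 0.0242 -0.2228 -0.0021] tool [-0.081  -0.2089  0.0021] len 0.224
```

>>> {"op": "send_rows", "data": {"xyz": [[0,0,-0.01],[0,0,-0.02],[0,0,-0.02],[0,0,-0.025],[0,0,-0.025],[0,0,-0.025],[0,0,-0.025],[-0.004,-0.009,0],[-0.007,-0.02,0],[-0.01,-0.025,0],[-0.01,-0.025,0],[-0.01,-0.025,0],[-0.01,-0.025,0],[-0.01,-0.025,0],[-0.01,-0.025,0],[-0.007,-0.02,0],[-0.003,-0.01,0],[0,0,0],[0,0,0],[0,0,0]], "rotation": [[0,0,0],[0,0,0],[0,0,0],[0,0,0],[0,0,0],[0,0,0],[0,0,0],[0,0,0],[0,0,0],[0,0,0],[0,0,0],[0,0,0],[0,0,0],[0,0,0],[0,0,0],[0,0,0],[0,0,0],[0,0,0],[0,0,0],[0,0,0]], "jaw": [0,0,0,0,0,0,0,0,0,0,0,0,0,0,0,0,0,0,0,0]}}

```text
time_s: 17.2
tool_pos: [0.5867, -0.1045, 0.402]
tool_rot: [179.9, -0.0, 164.9]
force: [0.5, -0.6, -1.5]
grip_width: 0.0153
grasp_force: 25.0
```

```bash
python3 g.py 0.588 -0.106 0.09 165; python3 -c "
from h import *
print(env.get_obs()['qpos'])"
```

```text
rotvec [ 0.001 -0.001 -0.002]
dw [ 0.0013 -0.0015 -0.1485] tool [-0.0016 -0.0011  0.1485] len 0.148
[-26.29242672  13.76873259  40.05823006  92.72225945  -9.10518348
  76.85182816  89.95194813]
```

Next comes the lowering, slowly near the floor.

>>> {"op": "send_rows", "data": {"xyz": [[-0.001,-0.001,0.01],[0,0,0.02],[0,0,0.02],[0,0,0.02],[0,0,0.02],[0,0,0.02],[0,0,0.018],[0,0,0.01],[0,0,0.005],[0,0,0.002],[0,0,0.001],[0,0,0]], "rotation": [[0,0,0],[0,0,0],[0,0,0],[0,0,0],[0,0,0],[0,0,0],[0,0,0],[0,0,0],[0,0,0],[0,0,0],[0,0,0],[0,0,0]], "jaw": [0,0,0,0,0,0,0,0,0,0,0,0]}}

```text
time_s: 18.4
tool_pos: [0.5876, -0.1076, 0.257]
tool_rot: [180.0, 0.1, 164.8]
force: [0.1, 0.5, -2.1]
grip_width: 0.0153
grasp_force: 25.0
```

>>> {"op": "send_rows", "data": {"xyz": [[0,0,0.001],[0,0,0.001],[0,0,0.001],[0,0,0.0005],[0,0,0],[0,0,0]], "rotation": [[0,0,0],[0,0,0],[0,0,0],[0,0,0],[0,0,0],[0,0,0]], "jaw": [0,0,0,0,0,0]}}

```text
time_s: 19.0
tool_pos: [0.5873, -0.1075, 0.2528]
tool_rot: [180.0, 0.0, 164.8]
force: [0.5, -0.4, -1.6]
grip_width: 0.0152
grasp_force: 25.0
```

>>> {"op": "send_rows", "data": {"xyz": [[0,0,0.001],[0,0,0.0005],[0,0,0],[0,0,0]], "rotation": [[0,0,0],[0,0,0],[0,0,0],[0,0,0]], "jaw": [0,0,0,0]}}

```text
time_s: 19.4
tool_pos: [0.5875, -0.1078, 0.2522]
tool_rot: [180.0, 0.1, 164.8]
force: [-1.9, -0.4, 5.1]
grip_width: 0.0156
grasp_force: 25.0
```

Floor contact at 5 N. I'll release and rise, then head for beet B.

>>> {"op": "send_rows", "data": {"xyz": [[0,0,0],[0,0,0],[0,0,0],[0,0,0],[0,0,0],[0,0,-0.01],[0,0,-0.02],[0,0,-0.02],[0,0,-0.03],[0,0,-0.03],[0,0,-0.02],[0,0,0]], "rotation": [[0,0,0],[0,0,0],[0,0,0],[0,0,0],[0,0,0],[0,0,0],[0,0,0],[0,0,0],[0,0,0],[0,0,0],[0,0,0],[0,0,0]], "jaw": [0.5,0.5,0.5,0.5,0.5,0.5,0.5,0.5,0.5,0.5,0.5,0.5]}}

```text
time_s: 20.6
tool_pos: [0.5881, -0.1082, 0.3853]
tool_rot: [179.9, 0.4, 164.8]
force: [-0.3, -0.9, 0.1]
grip_width: 0.0436
grasp_force: 0.0
```

```bash
python3 g.py 0.668 0.121 0.17 165
python3 - <<'E'
from h import *
c={}
for n in('scene','top'): c[n]=cam(n)
a=c['top']['image'][150:310,230:430];b=c['scene']['image'][170:330,230:430]
cv2.imwrite('pics/z4.png',np.hstack([cv2.resize(a,(400,320)),cv2.resize(b,(400,320))]))
import pickle;pickle.dump(c,open('c4.pkl','wb'))
E
```

```text
rotvec [ 0.002  0.007 -0.004]
dw [ 0.0799  0.2292 -0.0518] tool [-0.0179  0.2421  0.0518] len 0.248
```

View pics/z4.png

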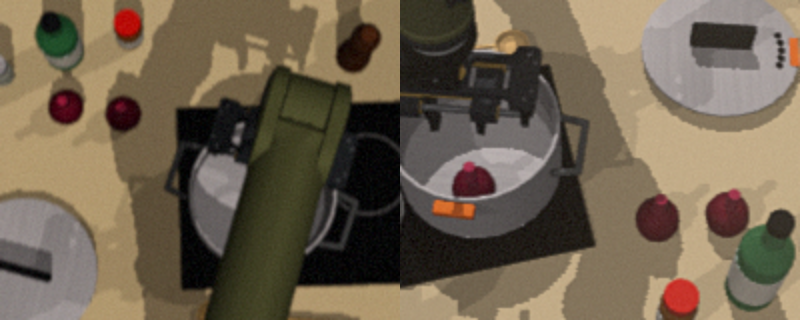

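Beet C stands upright in the pot near the lip, at (473,182) in the right half. A and B haven't moved, at (66,106) and (123,113) in the left half. B is next.

>>> {"op": "send_rows", "data": {"xyz": [[-0.0018,0.0121,0],[-0.0018,0.023,0],[-0.0018,0.0259,0.002],[-0.0018,0.0259,0.005],[-0.0018,0.0259,0.005],[-0.0018,0.0259,0.01],[-0.0018,0.0259,0.01],[-0.0018,0.0259,0.01],[-0.0018,0.0259,0.01],[-0.0018,0.0259,0],[0,0,0],[0,0,0]], "rotation": [[0,0,0],[0,0,0],[0,0,0],[0,0,0],[0,0,0],[0,0,0],[0,0,0],[0,0,0],[0,0,0],[0,0,0],[0,0,0],[0,0,0]], "jaw": [0.6,0.6,0.6,0.6,0.6,0.6,0.6,0.6,0.6,0.6,0.6,0.6]}}

```text
time_s: 21.9
tool_pos: [0.6681, 0.123, 0.3278]
tool_rot: [-179.9, -0.1, 164.9]
force: [0.2, -0.2, 0.4]
grip_width: 0.0523
grasp_force: 0.0
```

```bash
python3 g.py 0.667 0.121 0.077 165
```

```text
rotvec [-0.001 -0.002 -0.002]
dw [-0.0011 -0.002  -0.0873] tool [ 0.0006 -0.0022  0.0873] len 0.087
```

>>> {"op": "send_rows", "data": {"xyz": [[0.0006,-0.0015,0.01],[0,0,0.02],[0,0,0.02],[0,0,0.02],[0,0,0.012],[0,0,0.005],[0,0,0],[0,0,0],[0,0,0],[0,0,0],[0,0,0],[0,0,0],[0,0,0],[0,0,0],[0,0,0],[0,0,0],[0,0,-0.004],[0,0,-0.008],[0,0,0]], "rotation": [[0,0,0],[0,0,0],[0,0,0],[0,0,0],[0,0,0],[0,0,0],[0,0,0],[0,0,0],[0,0,0],[0,0,0],[0,0,0],[0,0,0],[0,0,0],[0,0,0],[0,0,0],[0,0,0],[0,0,0],[0,0,0],[0,0,0]], "jaw": [0.6,0.6,0.6,0.6,0.6,0.6,0.6,0,0,0,0,0,0,0,0,0,0,0,0]}}

```text
time_s: 23.8
tool_pos: [0.6677, 0.1204, 0.2556]
tool_rot: [179.9, 0.1, 164.8]
force: [0.3, 1.3, -1.9]
grip_width: 0.0152
grasp_force: 25.0
```

```bash
python3 g.py 0.5245 -0.043 0.24 165
```

```text
rotvec [ 0.001  0.002 -0.004]
dw [-0.1432 -0.1634  0.1479] tool [ 0.0961 -0.1949 -0.1479] len 0.263
```

>>> {"op": "send_rows", "data": {"xyz": [[0,0,-0.01],[0,0,-0.02],[0,0,-0.02],[0,0,-0.025],[0,0,-0.025],[0,0,-0.025],[0,0,-0.023],[0.005,-0.01,0],[0.01,-0.02,0],[0.012,-0.025,0],[0.0125,-0.025,0],[0.0125,-0.025,0],[0.0125,-0.025,0],[0.0125,-0.025,0],[0.01,-0.02,0],[0.005,-0.01,0],[0.004,-0.01,0],[0,0,0],[0,0,0],[0,0,0]], "rotation": [[0,0,0],[0,0,0],[0,0,0],[0,0,0],[0,0,0],[0,0,0],[0,0,0],[0,0,0],[0,0,0],[0,0,0],[0,0,0],[0,0,0],[0,0,0],[0,0,0],[0,0,0],[0,0,0],[0,0,0],[0,0,0],[0,0,0],[0,0,0]], "jaw": [0,0,0,0,0,0,0,0,0,0,0,0,0,0,0,0,0,0,0,0]}}

```text
time_s: 25.8
tool_pos: [0.524, -0.0416, 0.4021]
tool_rot: [-180.0, 0.0, 164.9]
force: [0.1, 0.6, -2.5]
grip_width: 0.0151
grasp_force: 25.0
```

```bash
python3 g.py 0.5245 -0.043 0.092 165
```

```text
rotvec [-0.     0.    -0.002]
dw [ 0.0005 -0.0014 -0.1466] tool [-0.0009 -0.0012  0.1466] len 0.147
```

>>> {"op": "send_rows", "data": {"xyz": [[-0.001,-0.001,0.01],[0,0,0.02],[0,0,0.02],[0,0,0.02],[0,0,0.02],[0,0,0.02],[0,0,0.018],[0,0,0.01],[0,0,0.005],[0,0,0.001],[0,0,0],[0,0,0]], "rotation": [[0,0,0],[0,0,0],[0,0,0],[0,0,0],[0,0,0],[0,0,0],[0,0,0],[0,0,0],[0,0,0],[0,0,0],[0,0,0],[0,0,0]], "jaw": [0,0,0,0,0,0,0,0,0,0,0,0]}}

```text
time_s: 27.0
tool_pos: [0.5246, -0.044, 0.2591]
tool_rot: [180.0, 0.1, 164.8]
force: [-0.4, 0.0, -1.3]
grip_width: 0.0154
grasp_force: 25.0
```

>>> {"op": "send_rows", "data": {"xyz": [[0,0,0.001],[0,0,0.0005],[0,0,0],[0,0,0]], "rotation": [[0,0,0],[0,0,0],[0,0,0],[0,0,0]], "jaw": [0,0,0,0]}}

```text
time_s: 27.4
tool_pos: [0.5241, -0.0439, 0.2569]
tool_rot: [180.0, 0.0, 164.8]
force: [0.6, 0.3, -3.0]
grip_width: 0.0154
grasp_force: 25.0
```

>>> {"op": "send_rows", "data": {"xyz": [[0,0,0.001],[0,0,0.0005],[0,0,0],[0,0,0]], "rotation": [[0,0,0],[0,0,0],[0,0,0],[0,0,0]], "jaw": [0,0,0,0]}}

```text
time_s: 27.8
tool_pos: [0.5241, -0.0439, 0.2552]
tool_rot: [-180.0, -0.0, 164.8]
force: [0.0, 0.4, -2.2]
grip_width: 0.0153
grasp_force: 25.0
```

>>> {"op": "send_rows", "data": {"xyz": [[0,0,0.001],[0,0,0.0005],[0,0,0],[0,0,0]], "rotation": [[0,0,0],[0,0,0],[0,0,0],[0,0,0]], "jaw": [0,0,0,0]}}

```text
time_s: 28.2
tool_pos: [0.5243, -0.0441, 0.2543]
tool_rot: [180.0, 0.0, 164.8]
force: [-1.5, -0.3, 4.4]
grip_width: 0.0156
grasp_force: 25.0
```

Contact. I'll release, rise and look for anything that has moved.

>>> {"op": "send_rows", "data": {"xyz": [[0,0,0],[0,0,0],[0,0,0],[0,0,0],[0,0,0],[0,0,-0.01],[0,0,-0.02],[0,0,-0.02],[0,0,-0.03],[0,0,-0.03],[0,0,-0.02],[0,0,0]], "rotation": [[0,0,0],[0,0,0],[0,0,0],[0,0,0],[0,0,0],[0,0,0],[0,0,0],[0,0,0],[0,0,0],[0,0,0],[0,0,0],[0,0,0]], "jaw": [0.5,0.5,0.5,0.5,0.5,0.5,0.5,0.5,0.5,0.5,0.5,0.5]}}

```text
time_s: 29.4
tool_pos: [0.5251, -0.0444, 0.3875]
tool_rot: [179.8, 0.4, 164.8]
force: [-0.3, 0.8, 0.2]
grip_width: 0.0433
grasp_force: 0.0
```

```bash
python3 g.py 0.676 0.212 0.17 165
python3 - <<'E'
from h import *
c={}
for n in('scene','top'): c[n]=cam(n)
a=c['top']['image'][150:310,230:430];b=c['scene']['image'][170:330,230:430]
cv2.imwrite('pics/z5.png',np.hstack([cv2.resize(a,(400,320)),cv2.resize(b,(400,320))]))
E
```

```text
rotvec [ 0.003  0.006 -0.004]
dw [ 0.1509  0.2564 -0.054 ] tool [-0.0794  0.2867  0.054 ] len 0.302
```

View pics/z5.png

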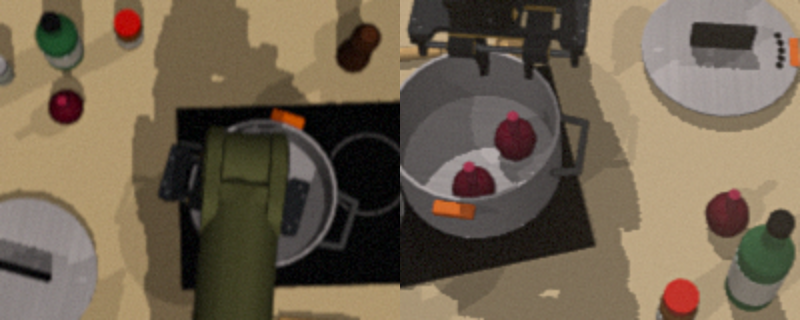

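Two beets stand upright in the pot, at (473,182) and (515,137). Beet A hasn't moved, at (66,106) in the left half. The oil bottle clears the gripper by about 18 mm at this yaw.

>>> {"op": "send_rows", "data": {"xyz": [[-0.0035,0.0127,0],[-0.0069,0.025,0],[-0.0069,0.0249,0.002],[-0.0069,0.0249,0.004],[-0.0069,0.0249,0.004],[-0.0069,0.0249,0.008],[-0.0069,0.0249,0.008],[-0.0069,0.0249,0.008],[-0.0069,0.0249,0.008],[-0.0069,0.0249,0],[-0.0069,0.0249,0],[-0.0069,0.0249,0],[0,0,0],[0,0,0]], "rotation": [[0,0,0],[0,0,0],[0,0,0],[0,0,0],[0,0,0],[0,0,0],[0,0,0],[0,0,0],[0,0,0],[0,0,0],[0,0,0],[0,0,0],[0,0,0],[0,0,0]], "jaw": [0.6,0.6,0.6,0.6,0.6,0.6,0.6,0.6,0.6,0.6,0.6,0.6,0.6,0.6]}}

```text
time_s: 30.9
tool_pos: [0.6757, 0.213, 0.3394]
tool_rot: [-179.9, -0.1, 164.9]
force: [-0.1, -0.5, 0.5]
grip_width: 0.0524
grasp_force: 0.0
```

```bash
python3 g.py 0.676 0.212 0.077 165
```

```text
rotvec [-0.002 -0.002 -0.002]
dw [ 0.0003 -0.001  -0.0989] tool [-0.0006 -0.0009  0.0989] len 0.099
```

>>> {"op": "send_rows", "data": {"xyz": [[-0.0006,-0.001,0.01],[0,0,0.02],[0,0,0.02],[0,0,0.02],[0,0,0.017],[0,0,0.008],[0,0,0.003],[0,0,0],[0,0,0],[0,0,0],[0,0,0],[0,0,0],[0,0,0],[0,0,0],[0,0,0],[0,0,0],[0,0,0],[0,0,-0.004],[0,0,-0.008],[0,0,0]], "rotation": [[0,0,0],[0,0,0],[0,0,0],[0,0,0],[0,0,0],[0,0,0],[0,0,0],[0,0,0],[0,0,0],[0,0,0],[0,0,0],[0,0,0],[0,0,0],[0,0,0],[0,0,0],[0,0,0],[0,0,0],[0,0,0],[0,0,0],[0,0,0]], "jaw": [0.6,0.6,0.6,0.6,0.6,0.6,0.6,0.6,0,0,0,0,0,0,0,0,0,0,0,0]}}

```text
time_s: 32.9
tool_pos: [0.6768, 0.2109, 0.2573]
tool_rot: [179.9, 0.1, 164.8]
force: [0.0, 1.1, -0.8]
grip_width: 0.015
grasp_force: 25.0
```

```bash
python3 g.py 0.501 -0.130 0.24 165
```

```text
rotvec [ 0.001  0.002 -0.004]
dw [-0.1758 -0.3409  0.1462] tool [ 0.0816 -0.3748 -0.1462] len 0.411
```

>>> {"op": "send_rows", "data": {"xyz": [[0,0,-0.01],[0,0,-0.02],[0,0,-0.02],[0,0,-0.025],[0,0,-0.025],[0,0,-0.025],[0,0,-0.021],[0.003,-0.015,0],[0.0066,-0.031,0],[0.0066,-0.031,0],[0.0066,-0.031,0],[0.0066,-0.031,0],[0.0066,-0.031,0],[0.0066,-0.031,0],[0.0066,-0.031,0],[0.0066,-0.031,0],[0.0066,-0.031,0],[0.0066,-0.031,0],[0.0066,-0.031,0],[0.006,-0.019,0]], "rotation": [[0,0,0],[0,0,0],[0,0,0],[0,0,0],[0,0,0],[0,0,0],[0,0,0],[0,0,0],[0,0,0],[0,0,0],[0,0,0],[0,0,0],[0,0,0],[0,0,0],[0,0,0],[0,0,0],[0,0,0],[0,0,0],[0,0,0],[0,0,0]], "jaw": [0,0,0,0,0,0,0,0,0,0,0,0,0,0,0,0,0,0,0,0]}}

```text
time_s: 34.9
tool_pos: [0.4977, -0.1326, 0.4025]
tool_rot: [180.0, 0.1, 164.6]
force: [0.2, -0.2, -1.7]
grip_width: 0.0153
grasp_force: 25.0
```

```bash
python3 g.py 0.501 -0.130 0.093 165; python3 -c "
from h import *
print(env.get_obs()['qpos'])"
```

```text
rotvec [ 0.     0.001 -0.007]
dw [ 0.0033  0.0026 -0.146 ] tool [-0.0025  0.0034  0.146 ] len 0.146
[-30.57789487   1.19786438  43.58318842 103.62274323  -0.8748785
  75.46008534  87.79092217]
```

>>> {"op": "send_rows", "data": {"xyz": [[0,0,0],[0,0,0],[-0.001,0.001,0.01],[0,0,0.02],[0,0,0.02],[0,0,0.02],[0,0,0.02],[0,0,0.02],[0,0,0.018],[0,0,0.01],[0,0,0.004],[0,0,0],[0,0,0]], "rotation": [[0,0,0],[0,0,0],[0,0,0],[0,0,0],[0,0,0],[0,0,0],[0,0,0],[0,0,0],[0,0,0],[0,0,0],[0,0,0],[0,0,0],[0,0,0]], "jaw": [0,0,0,0,0,0,0,0,0,0,0,0,0]}}

```text
time_s: 36.2
tool_pos: [0.5009, -0.1288, 0.2604]
tool_rot: [180.0, 0.1, 164.8]
force: [0.6, -0.4, -2.7]
grip_width: 0.0153
grasp_force: 25.0
```

>>> {"op": "send_rows", "data": {"xyz": [[0,0,0.001],[0,0,0.0005],[0,0,0],[0,0,0]], "rotation": [[0,0,0],[0,0,0],[0,0,0],[0,0,0]], "jaw": [0,0,0,0]}}

```text
time_s: 36.6
tool_pos: [0.5004, -0.129, 0.2585]
tool_rot: [180.0, 0.0, 164.8]
force: [0.9, -0.0, -0.6]
grip_width: 0.0154
grasp_force: 25.0
```

>>> {"op": "send_rows", "data": {"xyz": [[0,0,0.001],[0,0,0.0007],[0,0,0],[0,0,0]], "rotation": [[0,0,0],[0,0,0],[0,0,0],[0,0,0]], "jaw": [0,0,0,0]}}

```text
time_s: 37.0
tool_pos: [0.5003, -0.129, 0.2565]
tool_rot: [180.0, -0.0, 164.8]
force: [-0.1, -0.1, -1.8]
grip_width: 0.0154
grasp_force: 25.0
```

>>> {"op": "send_rows", "data": {"xyz": [[0,0,0.0006],[0,0,0],[0,0,0]], "rotation": [[0,0,0],[0,0,0],[0,0,0]], "jaw": [0,0,0]}}

```text
time_s: 37.3
tool_pos: [0.5004, -0.129, 0.2559]
tool_rot: [180.0, 0.0, 164.8]
force: [0.3, 0.1, -1.3]
grip_width: 0.015
grasp_force: 25.0
```

>>> {"op": "send_rows", "data": {"xyz": [[0,0,0.0008],[0,0,0],[0,0,0]], "rotation": [[0,0,0],[0,0,0],[0,0,0]], "jaw": [0,0,0]}}

```text
time_s: 37.6
tool_pos: [0.5006, -0.1292, 0.2557]
tool_rot: [180.0, 0.0, 164.8]
force: [-2.8, -0.2, 4.5]
grip_width: 0.0151
grasp_force: 25.0
```

>>> {"op": "send_rows", "data": {"xyz": [[0,0,0],[0,0,0],[0,0,0],[0,0,0],[0,0,0],[0,0,-0.01],[0,0,-0.02],[0,0,-0.02],[0,0,-0.03],[0,0,-0.03],[0,0,-0.03],[0.005,0.012,-0.02],[0.01,0.024,0],[0.01,0.024,0],[0.01,0.024,0],[0.01,0.024,0],[0.01,0.024,0],[0.01,0.024,0],[0,0,0],[0,0,0]], "rotation": [[0,0,0],[0,0,0],[0,0,0],[0,0,0],[0,0,0],[0,0,0],[0,0,0],[0,0,0],[0,0,0],[0,0,0],[0,0,0],[0,0,0],[0,0,0],[0,0,0],[0,0,0],[0,0,0],[0,0,0],[0,0,0],[0,0,0],[0,0,0]], "jaw": [0.5,0.5,0.5,0.5,0.5,0.5,0.5,0.5,0.5,0.5,0.5,0.5,0.5,0.5,0.5,0.5,0.5,0.5,0.5,0.5]}}

```text
time_s: 39.6
tool_pos: [0.4786, 0.0387, 0.4158]
tool_rot: [-180.0, 0.1, 164.8]
force: [-0.2, 0.2, 0.4]
grip_width: 0.0433
grasp_force: 0.0
```

Run:
```python
from h import *
import pickle
c={n:cam(n) for n in('scene','top')}
pickle.dump(c,open('c6.pkl','wb'))
b=c['scene']['image'][130:330,180:450]
cv2.imwrite('pics/s6.png',cv2.resize(b,None,fx=2.9,fy=2.9))
```

```text
(no output)
```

View pics/s6.png

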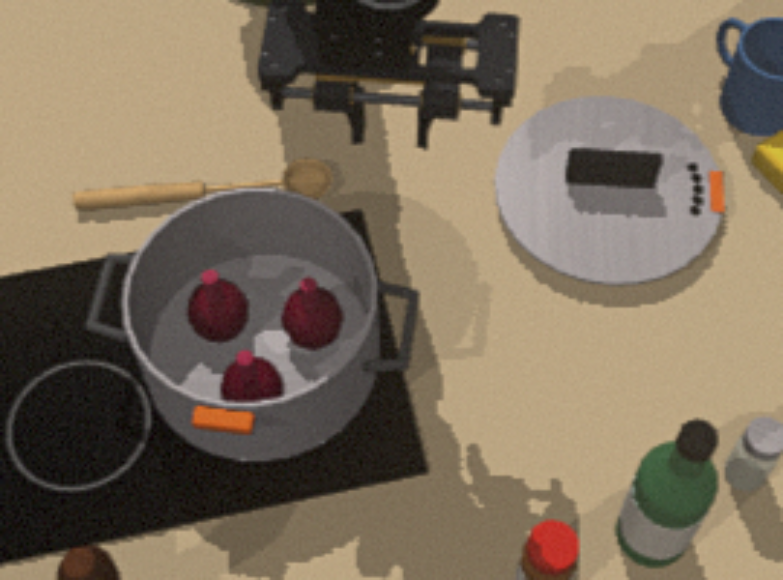

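All three beets stand in the pot and the lid hasn't moved from the mat. Before refitting the lid, I'll refine the pot and lid centres with an edge fit.

```bash
python3 - <<'E'
from h import *
import pickle
from scipy.optimize import minimize
L=lambda n:pickle.load(open(n,'rb'))
def fit(c,z,r,x0,name):
    g=cv2.GaussianBlur(cv2.cvtColor(c['image'],cv2.COLOR_BGR2GRAY).astype(np.float32),(0,0),1)
    G=np.hypot(cv2.Sobel(g,cv2.CV_32F,1,0),cv2.Sobel(g,cv2.CV_32F,0,1)); G=np.minimum(G,120)
    a=np.linspace(0,2*np.pi,180)
    def cost(x,y):
        p=np.array([proj(c,[x+r*np.cos(t),y+r*np.sin(t),z]) for t in a]).astype(np.float32)
        return cv2.remap(G,p[None,:,0],p[None,:,1],cv2.INTER_LINEAR).mean()
    b=max((cost(x0[0]+i*.001,x0[1]+j*.001),x0[0]+i*.001,x0[1]+j*.001) for i in range(-10,11) for j in range(-10,11))
    print(name,np.round(b,4))
t0,s0,t3,s3,c6=L('top0.pkl'),L('scene0.pkl'),L('top3.pkl'),L('scene3.pkl'),L('c6.pkl')
for n,c in(('top3',t3),('scene3',s3),('top6',c6['top']),('scene6',c6['scene'])):
    fit(c,.121,.110,(.537,-.093),n+' pot')
for n,c in(('top0',t0),('scene0',s0)): fit(c,.123,.114,(.537,-.093),n+' lid seated')
for n,c in(('scene3',s3),('top6',c6['top']),('scene6',c6['scene'])): fit(c,.018,.114,(.418,.273),n+' lid on mat')
E
python3 g.py 0.4195 0.2727 0.12 76
```

```text
top3 pot [ 1.14404e+02  5.38000e-01 -9.40000e-02]
scene3 pot [ 9.62867e+01  5.37000e-01 -9.40000e-02]
top6 pot [93.0398  0.538  -0.094 ]
scene6 pot [90.7938  0.538  -0.094 ]
top0 lid seated [ 1.185934e+02  5.370000e-01 -9.200000e-02]
scene0 lid seated [ 9.32048e+01  5.36000e-01 -9.30000e-02]
scene3 lid on mat [61.3012  0.416   0.273 ]
top6 lid on mat [45.5266  0.418   0.271 ]
scene6 lid on mat [61.0935  0.416   0.272 ]
rotvec [0.001 0.001 1.548]
dw [-0.0592  0.2353 -0.1321] tool [ 0.214  -0.1144  0.1321] len 0.276
```

>>> {"op": "send_rows", "data": {"xyz": [[0,0,0],[0,0,0],[0,0,0],[0,0,0],[0,0,0],[0,0,0],[0,0,0],[0,0,0],[0,0,0],[0,0,0],[0,0,0],[0.0238,-0.0127,0],[0.0238,-0.0127,0],[0.0238,-0.0127,0],[0.0238,-0.0127,0],[0.0238,-0.0127,0],[0.0238,-0.0127,0],[0.0238,-0.0127,0],[0.0238,-0.0127,0],[0.0238,-0.0127,0]], "rotation": [[0,0,0.1407],[0,0,0.1407],[0,0,0.1407],[0,0,0.1407],[0,0,0.1407],[0,0,0.1407],[0,0,0.1407],[0,0,0.1407],[0,0,0.1407],[0,0,0.1407],[0,0,0.1407],[0,0,0],[0,0,0],[0,0,0],[0,0,0],[0,0,0],[0,0,0],[0,0,0],[0,0,0],[0,0,0]], "jaw": [0.8,0.8,0.8,0.8,0.8,0.8,0.8,0.8,0.8,0.8,0.8,0.8,0.8,0.8,0.8,0.8,0.8,0.8,0.8,0.8]}}

```text
time_s: 41.7
tool_pos: [0.4196, 0.2738, 0.4154]
tool_rot: [180.0, -0.0, 75.9]
force: [0.6, -0.3, -0.1]
grip_width: 0.0696
grasp_force: 0.0
```

```bash
python3 g.py 0.4195 0.2727 0.058 76
```

```text
rotvec [ 0.001 -0.    -0.001]
dw [-0.0001 -0.0011 -0.1939] tool [-0.0011  0.0001  0.1939] len 0.194
```

>>> {"op": "send_rows", "data": {"xyz": [[-0.001,0,0.012],[0,0,0.022],[0,0,0.022],[0,0,0.022],[0,0,0.022],[0,0,0.022],[0,0,0.022],[0,0,0.022],[0,0,0.015],[0,0,0.008],[0,0,0.005],[0,0,0],[0,0,0],[0,0,0],[0,0,0],[0,0,0],[0,0,0],[0,0,0],[0,0,0],[0,0,0]], "rotation": [[0,0,0],[0,0,0],[0,0,0],[0,0,0],[0,0,0],[0,0,0],[0,0,0],[0,0,0],[0,0,0],[0,0,0],[0,0,0],[0,0,0],[0,0,0],[0,0,0],[0,0,0],[0,0,0],[0,0,0],[0,0,0],[0,0,0],[0,0,0]], "jaw": [0.8,0.8,0.8,0.8,0.8,0.8,0.8,0.8,0.8,0.8,0.8,0.8,0,0,0,0,0,0,0,0], "newtons": 45}}

```text
time_s: 43.7
tool_pos: [0.419, 0.273, 0.2212]
tool_rot: [180.0, -0.0, 76.1]
force: [0.0, -0.1, -1.6]
grip_width: 0.0138
grasp_force: 37.3
```

>>> {"op": "send_rows", "data": {"xyz": [[0,0,0],[0,0,0],[0,0,0],[0,0,0],[0,0,0],[0,0,0],[0,0,-0.005],[0,0,-0.015],[0,0,-0.02],[0,0,-0.025],[0,0,-0.025],[0,0,-0.025],[0,0,-0.025],[0,0,-0.025],[0,0,-0.025],[0,0,-0.02],[0,0,0]], "rotation": [[0,0,0],[0,0,0],[0,0,0],[0,0,0],[0,0,0],[0,0,0],[0,0,0],[0,0,0],[0,0,0],[0,0,0],[0,0,0],[0,0,0],[0,0,0],[0,0,0],[0,0,0],[0,0,0],[0,0,0]], "jaw": [0,0,0,0,0,0,0,0,0,0,0,0,0,0,0,0,0]}}

```text
time_s: 45.4
tool_pos: [0.4191, 0.2733, 0.4337]
tool_rot: [179.9, -0.2, 76.1]
force: [0.1, -0.0, -3.9]
grip_width: 0.0139
grasp_force: 45.0
```

```bash
python3 g.py 0.536 -0.0925 0.262 -18.5; python3 -c "
from h import *
print(env.get_obs()['qpos'])"
```

```text
rotvec [-0.001 -0.005  1.651]
dw [ 0.1169 -0.3658 -0.0082] tool [0.2269 0.3098 0.0082] len 0.384
[-50.27085777  -1.11708457  13.99077701 101.9808017    0.24042373
  78.85193242 -50.21742537]
```

>>> {"op": "send_rows", "data": {"xyz": [[-0.012,0.0074,0],[-0.0242,0.015,0],[-0.0242,0.015,0],[-0.0242,0.015,0],[-0.0242,0.015,0],[-0.0242,0.015,0],[-0.0242,0.015,0],[-0.0242,0.015,0],[-0.0242,0.015,0],[-0.0242,0.015,0],[-0.0242,0.015,0],[-0.0242,0.015,0],[-0.0242,0.015,0],[-0.0242,0.0145,0],[0,0,0]], "rotation": [[0,0,0],[0,0,0],[0,0,0],[0,0,0],[0,0,0],[0,0,0],[0,0,0],[0,0,0],[0,0,0],[0,0,0],[0,0,0],[0,0,0],[0,0,0],[0,0,0],[0,0,0]], "jaw": [0,0,0,0,0,0,0,0,0,0,0,0,0,0,0]}}

```text
time_s: 46.9
tool_pos: [0.5354, -0.0985, 0.4293]
tool_rot: [-179.9, 0.3, 75.6]
force: [-0.4, -0.5, -5.0]
grip_width: 0.0136
grasp_force: 45.0
```

>>> {"op": "send_rows", "data": {"xyz": [[0,0,0],[0,0,0],[0,0,0],[0,0,0],[0,0,0],[0,0,0],[0,0,0],[0,0,0],[0,0,0],[0,0,0],[0,0,0],[0,0,0],[0,0,0],[0,0,0],[0,0,0],[0,0,0],[0,0,0],[0,0,0]], "rotation": [[0,0,0.05],[0,0,0.1],[0,0,0.107],[0,0,0.107],[0,0,0.107],[0,0,0.107],[0,0,0.107],[0,0,0.107],[0,0,0.107],[0,0,0.107],[0,0,0.107],[0,0,0.107],[0,0,0.107],[0,0,0.107],[0,0,0.107],[0,0,0.08],[0,0,0.03],[0,0,0]], "jaw": [0,0,0,0,0,0,0,0,0,0,0,0,0,0,0,0,0,0]}}

```text
time_s: 48.7
tool_pos: [0.5358, -0.0927, 0.43]
tool_rot: [180.0, 0.1, -18.5]
force: [-0.0, -0.6, -4.1]
grip_width: 0.014
grasp_force: 45.0
```

```bash
python3 g.py 0.536 -0.0925 0.175 -18.5
python3 - <<'E'
from h import *
o=env.get_obs();print(o['qpos'],o['wrist_torque'])
c={n:cam(n) for n in('scene','top')}
b=c['scene']['image'][140:310,190:350];a=c['top']['image'][170:310,300:440]
cv2.imwrite('pics/z7.png',np.hstack([cv2.resize(a,(400,400)),cv2.resize(b,(376,400))]))
E
```

```text
rotvec [0.001 0.002 0.   ]
dw [ 0.0002  0.0002 -0.0915] tool [ 0.0001 -0.0003  0.0915] len 0.092
[-33.01615878   5.05701405  42.90159717  97.50710793  -3.48624213
  78.92639975 -98.01985465] [-0.0093597   0.18114229 -0.02494193]
```

View pics/z7.png

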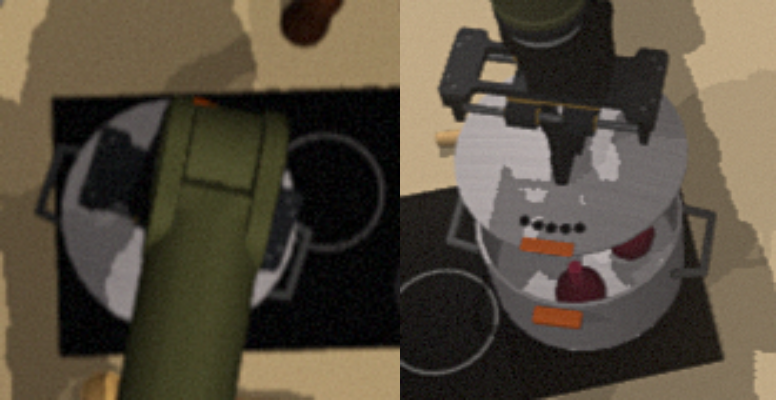

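The tab at (547,247) sits right over the lip at (557,317) in the right half, so the yaw is aligned. I'll lower it.

>>> {"op": "send_rows", "data": {"xyz": [[0,0,0.01],[0,0,0.015],[0,0,0.018],[0,0,0.018],[0,0,0.015],[0,0,0.01],[0,0,0.005],[0,0,0.002],[0,0,0.002],[0,0,0],[0,0,0]], "rotation": [[0,0,0],[0,0,0],[0,0,0],[0,0,0],[0,0,0],[0,0,0],[0,0,0],[0,0,0],[0,0,0],[0,0,0],[0,0,0]], "jaw": [0,0,0,0,0,0,0,0,0,0,0]}}

```text
time_s: 49.9
tool_pos: [0.5366, -0.0926, 0.3367]
tool_rot: [-180.0, -0.1, -18.5]
force: [0.3, 0.3, -3.9]
grip_width: 0.0138
grasp_force: 45.0
```

>>> {"op": "send_rows", "data": {"xyz": [[0,0,0.002],[0,0,0.002],[0,0,0.001],[0,0,0],[0,0,0]], "rotation": [[0,0,0],[0,0,0],[0,0,0],[0,0,0],[0,0,0]], "jaw": [0,0,0,0,0]}}

```text
time_s: 50.4
tool_pos: [0.5364, -0.0925, 0.3312]
tool_rot: [-180.0, -0.0, -18.5]
force: [0.2, 1.0, -4.8]
grip_width: 0.0137
grasp_force: 45.0
```

>>> {"op": "send_rows", "data": {"xyz": [[0,0,0.0015],[0,0,0.001],[0,0,0.001],[0,0,0],[0,0,0]], "rotation": [[0,0,0],[0,0,0],[0,0,0],[0,0,0],[0,0,0]], "jaw": [0,0,0,0,0]}}

```text
time_s: 50.9
tool_pos: [0.5367, -0.0927, 0.3281]
tool_rot: [-180.0, -0.1, -18.5]
force: [1.2, 0.2, -1.8]
grip_width: 0.0137
grasp_force: 45.0
```

>>> {"op": "send_rows", "data": {"xyz": [[0,0,0.001],[0,0,0.0007],[0,0,0],[0,0,0]], "rotation": [[0,0,0],[0,0,0],[0,0,0],[0,0,0]], "jaw": [0,0,0,0]}}

```text
time_s: 51.3
tool_pos: [0.537, -0.0928, 0.3268]
tool_rot: [-180.0, -0.1, -18.5]
force: [2.7, -2.0, 3.1]
grip_width: 0.0132
grasp_force: 45.0
```

Force swung from -4 to +3 N at the expected seat height. I'll release and rise.

>>> {"op": "send_rows", "data": {"xyz": [[0,0,-0.0005],[0,0,0],[0,0,0],[0,0,0],[0,0,0],[0,0,0],[0,0,-0.01],[0,0,-0.015],[0,0,-0.02],[0,0,-0.025],[0,0,-0.025],[0,0,-0.02],[0,0,0],[0,0,0]], "rotation": [[0,0,0],[0,0,0],[0,0,0],[0,0,0],[0,0,0],[0,0,0],[0,0,0],[0,0,0],[0,0,0],[0,0,0],[0,0,0],[0,0,0],[0,0,0],[0,0,0]], "jaw": [0.6,0.6,0.6,0.6,0.6,0.6,0.6,0.6,0.6,0.6,0.6,0.6,0.6,0.6]}}

```text
time_s: 52.7
tool_pos: [0.5364, -0.0927, 0.4423]
tool_rot: [-179.9, -0.1, -18.5]
force: [0.1, 0.3, -0.6]
grip_width: 0.0523
grasp_force: 0.0
```

```bash
python3 g.py 0.476 -0.397 0.18 -17
python3 - <<'E'
from h import *
import pickle
c={n:cam(n) for n in('scene','top')};pickle.dump(c,open('c8.pkl','wb'))
def crop(im,x,y,w,h,k): return cv2.resize(im[y:y+h,x:x+w],(w*k,h*k),interpolation=cv2.INTER_CUBIC)
b=crop(c['scene']['image'],200,170,130,130,3)
a=crop(c['top']['image'],310,190,130,130,3)
cv2.imwrite('pics/z8.png',np.hstack([a,b]))
E
```

```text
rotvec [-0.001 -0.001 -0.026]
dw [-0.0604 -0.3043 -0.0988] tool [0.0312 0.3087 0.0988] len 0.326
```

View pics/z8.png

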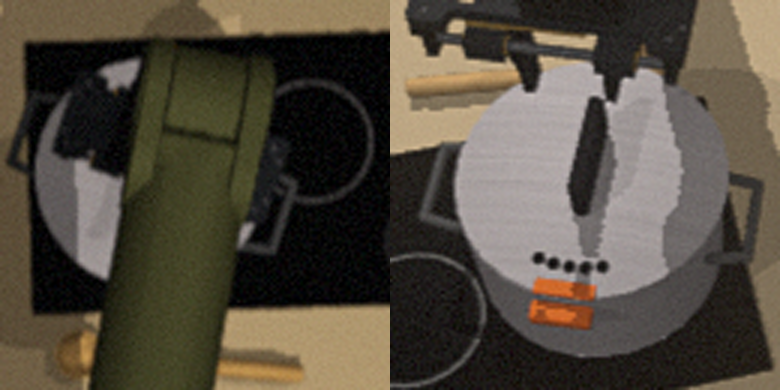

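The lid is seated and level, with the tab at (563,288) directly over the lip at (561,314). Next is the knob.

>>> {"op": "send_rows", "data": {"xyz": [[0.0026,0.0129,0],[0.0026,0.0257,0],[0.0026,0.0257,0],[0.0026,0.0257,0],[0.0026,0.0257,0],[0.0026,0.0257,0],[0.0026,0.0257,0],[0.0026,0.0257,0],[0.0026,0.0257,0.015],[0.0026,0.0257,0.02],[0.0026,0.0257,0.02],[0.0026,0.0257,0.02],[0,0.0128,0.02],[0,0,0.003],[0,0,0]], "rotation": [[0,0,0],[0,0,0],[0,0,0],[0,0,0],[0,0,0],[0,0,0],[0,0,0],[0,0,0],[0,0,0],[0,0,0],[0,0,0],[0,0,0],[0,0,0],[0,0,-0.026],[0,0,0]], "jaw": [0.6,0.6,0.6,0.6,0.6,0.6,0.6,0.6,0.6,0.6,0.6,0.6,0.6,0.6,0.6]}}

```text
time_s: 54.3
tool_pos: [0.4676, -0.395, 0.3427]
tool_rot: [-180.0, 0.1, -17.0]
force: [0.3, 1.0, -0.1]
grip_width: 0.0519
grasp_force: 0.0
```

```bash
python3 g.py 0.476 -0.397 0.045 -17;  python3 -c "
from h import *
print(env.get_obs()['qpos'])"
```

```text
rotvec [-0.     0.002 -0.   ]
dw [ 0.0084 -0.002  -0.1342] tool [ 0.0086 -0.0005  0.1342] len 0.134
[ -3.53673027  21.61422969  51.65447803  94.98806488 -17.63072065
  72.14229113 -55.34690465]
```

>>> {"op": "send_rows", "data": {"xyz": [[0.0086,0,0.01],[0,0,0.02],[0,0,0.025],[0,0,0.025],[0,0,0.02],[0,0,0.015],[0,0,0.01],[0,0,0.006],[0,0,0.003],[0,0,0],[0,0,0],[0,0,0],[0,0,0],[0,0,0],[0,0,0],[0,0,0],[0,0,0],[0,0,0],[0,0,0],[0,0,0]], "rotation": [[0,0,0],[0,0,0],[0,0,0],[0,0,0],[0,0,0],[0,0,0],[0,0,0],[0,0,0],[0,0,0],[0,0,0],[0,0,0],[0,0,0],[0,0,0],[0,0,0],[0,0,0],[0,0,0],[0,0,0],[0,0,0],[0,0,0],[0,0,0]], "jaw": [0.6,0.6,0.6,0.6,0.6,0.6,0.6,0.6,0.6,0.6,0,0,0,0,0,0,0,0,0,0], "newtons": 20}}

```text
time_s: 56.3
tool_pos: [0.4759, -0.3993, 0.2097]
tool_rot: [179.8, -0.1, -17.1]
force: [0.8, -5.9, -3.8]
grip_width: 0.0139
grasp_force: 20.0
```

```bash
python3 g.py 0.476 -0.397 0.045 -81.4; python3 -c "
from h import *
print(env.get_obs()['wrist_torque'])"
```

```text
rotvec [ 0.003 -0.004  1.123]
dw [ 0.0001  0.0023 -0.0012] tool [-0.0023 -0.0005  0.0012] len 0.003
[-1.1828506  -0.10168917  0.06235312]
```

>>> {"op": "send_rows", "data": {"xyz": [[0,0.001,0],[0,0.001,0],[0,0,0],[0,0,0],[0,0,0],[0,0,0],[0,0,0],[0,0,0],[0,0,0]], "rotation": [[0,0,0],[0,0,0],[0,0,0.06],[0,0,0.08],[0,0,0.08],[0,0,0.08],[0,0,0.08],[0,0,0],[0,0,0]], "jaw": [0,0,0,0,0,0,0,0,0]}}

```text
time_s: 57.2
tool_pos: [0.4758, -0.4, 0.2097]
tool_rot: [179.9, -0.1, -38.7]
force: [0.9, -5.2, -3.1]
grip_width: 0.0137
grasp_force: 20.0
```

>>> {"op": "send_rows", "data": {"xyz": [[0,0.001,0],[0,0.001,0],[0,0,0],[0,0,0],[0,0,0],[0,0,0],[0,0,0],[0,0,0],[0,0,0],[0,0,0],[0,0,0],[0,0,0],[0,0,0],[0,0,0]], "rotation": [[0,0,0],[0,0,0.065],[0,0,0.08],[0,0,0.08],[0,0,0.08],[0,0,0.08],[0,0,0.08],[0,0,0.08],[0,0,0.08],[0,0,0.07],[0,0,0.04],[0,0,0.01],[0,0,0],[0,0,0]], "jaw": [0,0,0,0,0,0,0,0,0,0,0,0,0,0]}}

```text
time_s: 58.6
tool_pos: [0.4751, -0.4007, 0.2097]
tool_rot: [-179.9, -0.0, -81.4]
force: [3.7, -3.2, -0.3]
grip_width: 0.0139
grasp_force: 20.0
```

>>> {"op": "send_rows", "data": {"xyz": [[0,0,0],[0,0,0],[0,0,0],[0,0,0],[0,0,0],[0,0,-0.01],[0,0,-0.015],[0,0,-0.02],[0,0,-0.025],[0,0,-0.03],[0,0,-0.03],[-0.02,0,-0.03],[-0.02,0.02,-0.02],[-0.02,0.03,0],[-0.01,0.03,0],[0,0.03,0],[0,0.03,0],[0,0,0],[0,0,0]], "rotation": [[0,0,0],[0,0,0],[0,0,0],[0,0,0],[0,0,0],[0,0,0],[0,0,0],[0,0,0],[0,0,0],[0,0,0],[0,0,0],[0,0,0],[0,0,0],[0,0,0],[0,0,0],[0,0,0],[0,0,0],[0,0,0],[0,0,0]], "jaw": [0.6,0.6,0.6,0.6,0.6,0.6,0.6,0.6,0.6,0.6,0.6,0.6,0.6,0.6,0.6,0.6,0.6,0.6,0.6]}}

```text
time_s: 60.5
tool_pos: [0.3247, -0.3533, 0.3902]
tool_rot: [-179.7, 0.1, -81.6]
force: [0.4, 0.1, 0.1]
grip_width: 0.0522
grasp_force: 0.0
```

Run:
```python
from h import *
import pickle
c={n:cam(n) for n in('scene','top')};pickle.dump(c,open('c9.pkl','wb'))
def crop(im,x,y,w,h,k): return cv2.resize(im[y:y+h,x:x+w],(w*k,h*k),interpolation=cv2.INTER_CUBIC)
cv2.imwrite('pics/k9.png',np.hstack([crop(c['top']['image'],435,245,50,50,8),crop(c['scene']['image'],125,225,50,50,8)]))
```

```text
(no output)
```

View pics/k9.png

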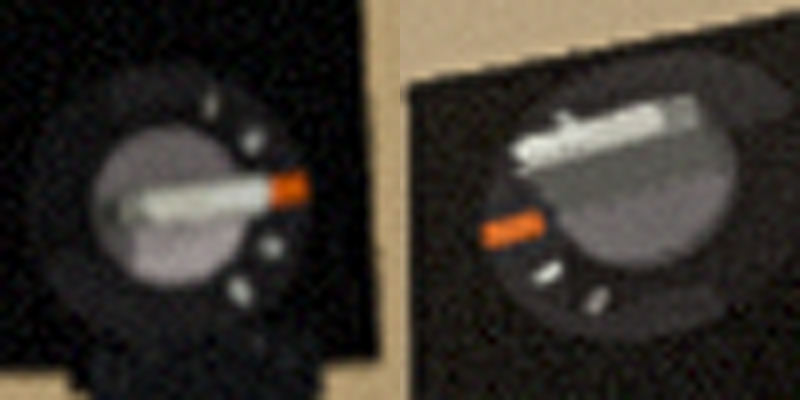

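The pointer end, at (270,190) in the top view, faces the orange mark at (290,188), and the bar runs parallel to the mark in both views. I'll check the lid numerically before handing in.

Run:
```python
from h import *
import pickle
c=pickle.load(open('c9.pkl','rb'))
im=c['scene']['image'];p8=pickle.load(open('c8.pkl','rb'))['scene']['image']
d=cv2.absdiff(im,p8)[195:290,215:330];print("changed px on pot/lid:",(d.max(2)>60).sum())
h=cv2.cvtColor(im,cv2.COLOR_BGR2HSV);m=cv2.inRange(h,(5,170,120),(14,255,255))
n,_,st,ce=cv2.connectedComponentsWithStats(m);print([(ce[i].round(1),st[i,4]) for i in range(1,n) if st[i,4]>15 and ce[i][0]<330])
o=env.get_obs();print(o['force'],o['time_s'])
print(env.sign_off())
```

```text
changed px on pot/lid: 1677
[(array([138.6, 253.2]), np.int32(23)), (array([258.9, 266.7]), np.int32(95)), (array([256.4, 274.2]), np.int32(131))]
[ 0.20508761 -0.52237601  0.13448524] 60.6
the job is handed in; nothing more can be done
None
```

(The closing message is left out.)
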